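# Load a paste jar on the inclined spindle of a bench mixer

### The arm

A 6-joint arm with a two-finger parallel gripper is mounted at the origin on a cart in front of the work surface, level with it; the furniture and walls round the work are solid. World frame = base frame: x ahead of the robot, y to its left, z up, the work surface at z = 0. Lengths are in m, angles in rad, forces in N, time in s.
With the tool pointing down it reaches from about 0.35 to 0.975 m from the base axis. Payload 17.4 kg.
Tool frame: the origin (TCP) lies on the centre line of the jaws, within the pads' length; the fingertips stand 8 mm ahead of it and the grasp point (between the pads) lies 11 mm behind it; z points along the fingers, y is the line along which they close (so a half turn about z gives the same grasp; the last joint's range is limited). The gripper opens to 85 mm and grips with 20 to 120 N. Pads are 22 mm wide; open, the fingers measure 114 mm over their backs; the gripper's body (76 mm by 85 mm) begins 54 mm behind the grasp point. The pads swing forward as they close: fully open they stand 13 mm farther back than shut.
Start: joints at [-1.271, 0.116, 1.442, -0, 1.584, -0.038], TCP at [0.224, -0.637, 0.239] pointing down, gripper open.
Joint ranges: [-2.83, 2.83], [-0.83, 2.19], [0.07, 2.5], [-1.14, 4.28], [0.01, 3], [-2.97, 2.97]. Speed limits (rad/s): [1.89, 1.89, 2.22, 3.14, 3.14, 3.14].

### API

Orientations are given as a rotation vector (axis times angle).
In Python, from rig import state, camera, job_done gives the robot as it stands. The module is installed in compiled form; this text tells all that it offers.
- The arm moves only by the tool send_rows, never from a script. Its argument "rows" is a list of rows, each an object with "linear": the shift along the tool's x, y, z each as a share of 12 cm, from -1 to 1, a list of three; "turn": the turn, a rotation vector about the tool's x, y, z each as a share of 180 degrees, from -1 to 1, a list of three. In form: [{"linear": [tx, ty, tz], "turn": [rx, ry, rz]}, ...]. A call has 1 to 5 rows; each row is the pose to reach, as a shift and turn from the pose commanded when the call began, along the tool's axes at that moment, turning the shorter way round; what a row does not reach only later rows make up. A row lasts 1/12 s, in which the tool goes at most 41.7 mm and 7.16 degrees, less where a joint would pass 70% of its speed; a pose out of reach is approached as far as the arm can. A call with a number of a shift or a turn outside -1 to 1 is refused whole. A call with a gripper value outside its range is refused whole. "grip" is the closure in counts, from 0 (fully open) to 255 (shut), set as the call begins (left out, the last holds). The fingers move at their own pace and stop on an object; "force" is the grip in N (left out, the last holds). Time passes only in rows, so rows that repeat a pose let the fingers close. It gives the time, the measured TCP pose, the force, the opening and the grip force at its end, in the units of the state.
- state(): the state, without advancing time (a new reading comes with each control period).
- camera(name): name is "scene" or "side" or "wrist"; returns a dict with "pixels" (420x560x3 uint8, blue, green, red), "range_z" (420x560 float32, m along the optical axis (not along the pixel's ray), 0 where there is no reading), "fx", "fy", "cx", "cy" (pixels), "k1" (the pictures are not rectified: a ray, as slopes to the right and down, at radius r is drawn at 1 + k1 r^2 times it, then the intrinsics apply), "origin" and "orientation" of the camera in the world; the wrist camera has in their place "tool_from_camera" (4x4, takes a point from camera to tool coordinates, whose origin is the TCP and whose axes are the flange's). Camera axes: x right, y up, looking along -z (the intrinsics and any distortion apply to the point x, -y, -z); pixel columns grow to the right and rows downward; lengths in m; the calibration is good to about 2 mm. A picture is of the moment at which its call begins: read the wrist's pose just before it.
- job_done(): hands the job in; it is judged then, once.
The state is a dict: "t": time; "joints": joint angles; "qvel": joint speeds; "joint_torque": joint torques, N m; "tool_pos": TCP position; "eef_rot": TCP orientation; "ft_force": force on the tool from outside, world axes, zero at the start; "wrist_torque": the same for the moment, N m; "finger_gap": opening from 0.0 (shut) to 1.0 (fully open); "grip_force": force on a finger pad.
Only numpy, scipy, OpenCV 4.12 (cv2) and the standard library are available. Lean on these libraries where they do the work, as an engineer would, in place of code of your own. Each camera call takes 0.05 s, during which the arm holds its last target. There are 200 camera calls.

### The job

Lift the mixer's clear hood until its springs carry it past the middle and it stays open by itself. Take the green-lidded jar in its aluminium carrier and seat it fully home on the mixer's leaning flatted shaft, turned so that the flat in its bore matches the shaft's flat, and let go of it; then swing the hood shut over it. Leave the blue-lidded jar and the other things on the bench where they are.

Things in the scene. Friction and masses are not known exactly. Their poses are not given: they have to be found in the camera images.
- mixer: White bench paste mixer fixed to the bench, housing 208 x 164 mm, 58 mm high; clear hood on top (roof at 194 mm when shut). Origin: on the bench under its middle; x from its front (display, two buttons) to its rear, y to its left, z up. Spring cartridges beside the hood reach y = +-95 mm. Open, the hood stands behind the hinge, up to 290 mm high at the knob's end.
- hood (a joint): The hood's hinge, rad: 0 shut, 1.65 fully open. Two springs and the hood's weight pull it shut below about 0.85 and push it on to the open stop above that; lifting it at the knob, or pulling it back from the stop, takes about 5 N. The hinge is damped: let go, the hood falls either way in about a second.
- hood_hinge (a point): Middle of the hood's hinge axis, fixed on the mixer 70 mm above the bench, 72 mm behind its centre; axes as the mixer's. The hood turns about this y axis; its front goes up and to the rear as it opens.
- hood_knob (a point): Middle of the black round pull knob (22 mm thick, 50 mm long) that sticks out of the hood's foot to its front (-x). Shut, it lies 194 mm ahead of the hinge axis and 18 mm above it; its axes turn with the hood. The hood's front, 28 mm behind this point, rises above it leaning 26 degrees to the rear: pinch the knob by its sides from above, best leaning some 20 degrees to the mixer's front.
- shaft_seat (a point): Centre of the steel flange (56 mm wide) on which the carrier sits. z: along the shaft, which leans 30 degrees to the mixer's front; -x: where the shaft's flat faces. Shaft 22 mm thick, 27 mm long, flat 5 mm from its axis, last 4 mm tapered to 19 mm. Flange and shaft turn together with 0.5 Nm of drag and start at any angle within 0.6 rad of the flat facing the front.
- green_jar: White jar, green lid, fixed in an aluminium carrier; 80 mm high, 0.18 to 0.37 kg. Carrier 57 mm wide up to 41 mm, jar 50 mm, lid 52 mm wide from 58 mm up. Origin: centre of the underside, z up. Underside: D bore 31 mm deep, 23.8 mm wide, flat 5.9 mm from the axis on the -x side, marked by an outer flat and white lines on carrier and lid. Seated, its frame coincides with shaft_seat's.
- blue_jar: The same jar and carrier with a blue lid; not to be moved. Origin: centre of its underside on the bench.
- rf_module: Small milled aluminium module, 48 x 82 x 17 mm, lying on the bench; a bystander. Origin: centre of its underside.
- solder_reel: Blue reel of solder, 64 mm wide and 40 mm high, standing on its flange; a bystander. Origin: centre of its underside.
- tweezers: Black tweezers, 126 mm long and 9 mm high, lying near the bench's front edge; a bystander. Origin: centre of its underside.

How it is judged:
By the outcome, as a careful person would: the job done as asked, in the order asked, and still so for the second after the job is handed in, with the robot touching nothing.
It also fails if it takes over 64 s, if anything falls off the work surface, if the arm or the gripper's body presses on something with over 40 N, if the wrist force passes 120 N, or if a joint passes its speed limit or range.

## Working session

There is one attempt and no reset: what is moved stays moved. The work goes in short steps, Python scripts to look and compute and a tool call to move; the robot and the scene stay as the last step left them, time stands still between calls to the robot, and variables do not carry over. Pictures are saved under pics/ and viewed, at most 10 in all, crops included, and the job is handed in when it is done.

Besides the shell and the picture viewer there is one more tool, called after ">>>" by a JSON object that holds its "op" and its "data". send_rows: Moves the arm, as the interface text tells. Shift numbers are shares of 12 cm and turn numbers shares of 180 degrees, none past 1 either way. Its arguments: {"type":"object","properties":{"rows":{"type":"array","items":{"type":"object","properties":{"linear":{"type":"array","items":{"type":"number","minimum":-1,"maximum":1}},"turn":{"type":"array","items":{"type":"number","minimum":-1,"maximum":1}}}}},"grip":{"type":"number"},"force":{"type":"number"}},"required":["rows"]}

```bash
mkdir -p pics; cat > h.py <<'E'
import numpy as np, cv2
from scipy.spatial.transform import Rotation as R
from rig import state, camera, job_done
def T(pos,rv):
    M=np.eye(4); M[:3,:3]=R.from_rotvec(rv).as_matrix(); M[:3,3]=pos; return M
def cam(name):
    s=state(); c=camera(name)
    if name=='wrist': M=T(s['tool_pos'],s['eef_rot'])@np.array(c['tool_from_camera'])
    else:
        o=np.array(c['orientation'],float); M=np.eye(4)
        M[:3,:3]=o if o.shape==(3,3) else R.from_rotvec(o).as_matrix(); M[:3,3]=c['origin']
    c['M']=M; return c
def cloud(c):
    "world xyz per pixel, nan where no range"
    h,w=c['range_z'].shape; v,u=np.mgrid[:h,:w].astype(float)
    x=(u-c['cx'])/c['fx']; y=(v-c['cy'])/c['fy']; a,b=x.copy(),y.copy()
    for _ in range(8):
        k=1+c['k1']*(a*a+b*b); a,b=x/k,y/k
    z=np.where(c['range_z']>0,c['range_z'],np.nan)
    P=np.stack([a*z,-b*z,-z],-1)
    return P@c['M'][:3,:3].T+c['M'][:3,3]
def proj(c,p):
    q=(np.asarray(p)-c['M'][:3,3])@c['M'][:3,:3]
    a,b=q[...,0]/-q[...,2],-q[...,1]/-q[...,2]; k=1+c['k1']*(a*a+b*b)
    return np.stack([c['cx']+c['fx']*a*k,c['cy']+c['fy']*b*k],-1)
def delta(target_pos,target_R):
    "shares from present pose"
    s=state(); R0=R.from_rotvec(s['eef_rot']); Rt=target_R if isinstance(target_R,R) else R.from_matrix(target_R)
    return np.round(R0.inv().apply(np.array(target_pos)-s['tool_pos'])/.12,4), np.round((R0.inv()*Rt).as_rotvec()/np.pi,4)
E
python3 - <<'E'
from h import *
s=state(); print({k:np.round(v,3) for k,v in s.items()})
for n in('scene','side','wrist'):
    c=cam(n); print(n,c['M'].round(3).tolist(),c['fx'],c['k1'])
    cv2.imwrite(f'pics/{n}0.png',c['pixels']); np.save(f'{n}0.npy',cloud(c))
a=[cv2.imread(f'pics/{n}0.png') for n in('scene','side')]
E
```

```text
{'t': np.float64(0.0), 'joints': array([-1.271,  0.117,  1.442,  0.   ,  1.584, -0.038]), 'qvel': array([-0.001,  0.001,  0.002,  0.001,  0.002,  0.   ]), 'joint_torque': array([ 1.0000e-03, -7.3199e+01, -6.3249e+01, -0.0000e+00,  6.0000e-03,
        0.0000e+00]), 'tool_pos': array([ 0.224, -0.637,  0.239]), 'eef_rot': array([-3.096, -0.528,  0.   ]), 'ft_force': array([-0.825,  0.365,  0.024]), 'wrist_torque': array([ 0.01 , -0.027,  0.033]), 'grip_force': np.float64(0.0), 'finger_gap': np.float64(0.997)}
scene [[0.245, -0.847, 0.471, 1.092], [0.969, 0.214, -0.12, -0.138], [0.001, 0.486, 0.874, 1.227], [0.0, 0.0, 0.0, 1.0]] 414.0167242223512 0.02017738776009894
side [[0.934, -0.295, 0.203, 0.727], [0.358, 0.768, -0.532, -0.691], [0.001, 0.569, 0.822, 1.136], [0.0, 0.0, 0.0, 1.0]] 528.9769317530265 -0.12851737934370597
wrist [[0.331, 0.894, 0.303, 0.301], [-0.944, 0.314, 0.105, -0.61], [-0.001, -0.32, 0.947, 0.373], [0.0, 0.0, 0.0, 1.0]] 294.1259919951674 -0.05163872685886743
```

View pics/scene0.png

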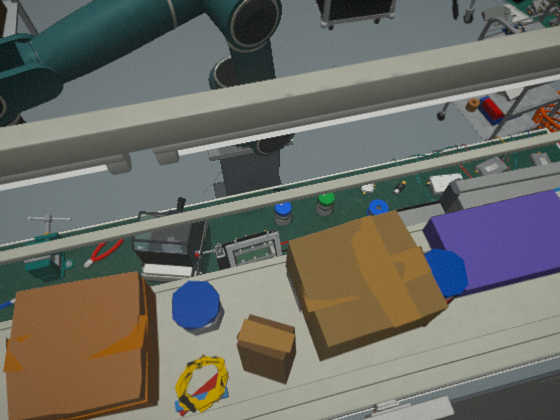

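View pics/side0.png

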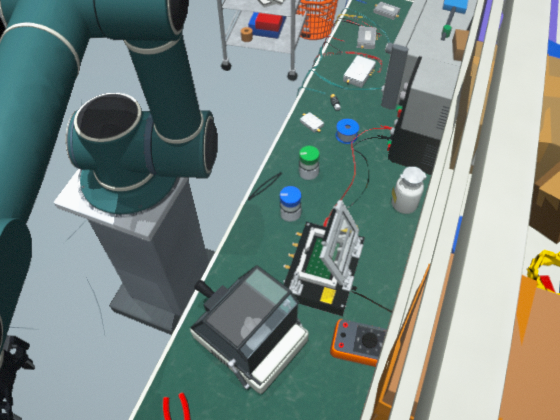

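```bash
python3 - <<'E'
from h import *
for n in('side','scene'):
    im=cv2.imread(f'pics/{n}0.png'); P=np.load(f'{n}0.npy'); hsv=cv2.cvtColor(im,cv2.COLOR_BGR2HSV)
    for nm,lo,hi in(('green',(50,120,60),(75,255,255)),('blue',(105,120,60),(120,255,255))):
        m=cv2.inRange(hsv,lo,hi).astype(bool)&(P[...,2]>.02)&(P[...,2]<.12)&(P[...,0]<.9)
        k,l,st,ce=cv2.connectedComponentsWithStats(m.astype(np.uint8))
        for i in range(1,k):
            if st[i,4]>40:
                q=P[l==i]; t=q[q[:,2]>np.percentile(q[:,2],95)-.004]
                print(n,nm,ce[i].round(),st[i,4],'top',np.median(t,0).round(4),((t[:,:2].min(0)+t[:,:2].max(0))/2).round(4),np.ptp(t,0).round(3))
    print(n); 
    for u,v in ([(203,288),(210,287),(197,283),(258,268),(297,310),(255,335),(235,300),(195,325),(250,388),(305,340),(232,365),(272,358),(340,230)] if n=='side' else [(182,203),(178,207),(150,250),(170,240),(165,270),(145,272),(205,225)]): print((u,v),P[v,u].round(3),im[v,u])
    q=P[(P[...,2]>.01)]; 
    # coarse height map of the mixer region
P=np.load('side0.npy'); q=P[(P[...,2]>.015)&(P[...,2]<.3)&(P[...,0]>.2)&(P[...,0]<.95)]
print(np.percentile(q,[0,100],axis=0))
H=np.zeros((60,100))
ij=((q[:,:2]-[.35,-.6])/.01).astype(int); ok=(ij>=0).all(1)&(ij[:,0]<60)&(ij[:,1]<100)
np.maximum.at(H,(ij[ok,0],ij[ok,1]),q[ok,2]*1000)
cv2.imwrite('pics/h.png',cv2.resize(cv2.flip(np.clip(H,0,255).astype(np.uint8),-1),(800,480),interpolation=0))
# shelf
S=np.load('scene0.npy'); q=np.vstack([S.reshape(-1,3),P.reshape(-1,3)]); q=q[np.isfinite(q).all(1)]
for x in np.arange(.3,1.3,.1):
    z=q[(abs(q[:,0]-x)<.05)&(abs(q[:,1]-.1)<.6),2]; print(round(x,1),np.histogram(z,np.arange(-.1,1.4,.1))[0])
E
```

```text
side green [309. 155.] 287 top [0.4624 0.1816 0.0791] [0.462  0.1795] [0.05  0.051 0.007]
side green [317. 262.] 415 top [ 0.5812 -0.116   0.0551] [ 0.5914 -0.0942] [0.055 0.093 0.007]
side blue [347. 127.] 289 top [0.5215 0.3484 0.0395] [0.5191 0.3439] [0.062 0.061 0.007]
side blue [290. 197.] 338 top [0.4663 0.0364 0.0787] [0.4631 0.0344] [0.05  0.051 0.006]
side
(203, 288) [ 0.379 -0.28   0.097] [56 54 50]
(210, 287) [ 0.36  -0.232 -0.002] [81 88 52]
(197, 283) [ 0.362 -0.275  0.099] [48 44 43]
(258, 268) [ 0.496 -0.238  0.194] [86 83 75]
(297, 310) [ 0.593 -0.272  0.137] [69 76 52]
(255, 335) [ 0.543 -0.368  0.185] [159 150 137]
(235, 300) [ 0.48  -0.317  0.19 ] [111 108 103]
(195, 325) [ 0.407 -0.37   0.117] [41 40 34]
(250, 388) [ 0.543 -0.42  -0.001] [63 70 42]
(305, 340) [ 0.619 -0.285  0.024] [108 114 109]
(232, 365) [ 0.508 -0.415  0.101] [177 171 166]
(272, 358) [ 0.574 -0.365  0.075] [251 250 249]
(340, 230) [ 0.618 -0.07   0.158] [131 149 147]
scene green [326. 199.] 154 top [0.4656 0.1817 0.0818] [0.469  0.1809] [0.037 0.049 0.006]
scene blue [378. 207.] 219 top [0.5211
[... 658 characters left out ...]
  0     0     0     0     0     0     0     0
     0     0]
0.5 [ 4095 13132  5396     0     0     0     0     0     0     0     0     0
     0     0]
0.6 [ 3296 10636  6736  2907     0     0     0     0     0     0     0     0
     0     0]
0.7 [3231 8793 1350 3364 1693    0    0    0    0    0    0    0    0    0]
0.8 [ 1017  2576   302   601   415 16356 13437 12368     0 17545 26254     0
     0     0]
0.9 [    0     0     0     0     0 13993 28868     0     0     0     0     0
     0     0]
1.0 [    0     0     0     0     0 17050  8974  3421     0     0     0     0
     0     0]
1.1 [ 361  441  653 1659  379 4992  433 3685  485  121    0    0    0    0]
1.2 [0 0 0 0 0 0 0 0 0 0 0 0 0 0]
```

View pics/h.png

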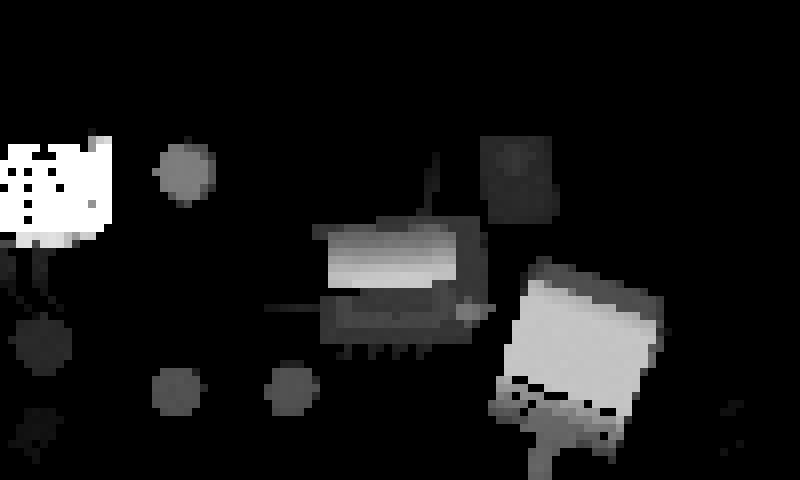

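```bash
python3 - <<'E'
from h import *
for n in('side','scene'):
    P=np.load(f'{n}0.npy').reshape(-1,3); P=P[np.isfinite(P).all(1)]
    P=P[(P[:,0]>.3)&(P[:,0]<.68)&(P[:,1]>-.48)&(P[:,1]<-.16)]
    roof=P[(P[:,2]>.186)&(P[:,2]<.2)]
    r=cv2.minAreaRect(roof[:,:2].astype(np.float32)*1000); print(n,'roof',len(roof),np.round(r[0],1),np.round(r[1],1),r[2],np.median(roof[:,2]).round(4))
    kn=P[(P[:,2]>.085)&(P[:,2]<.104)&(P[:,0]<.42)&(P[:,1]>-.31)]
    m=kn.mean(0); w,v=np.linalg.eigh(np.cov(kn[:,:2].T)); print('knob',len(kn),m.round(4),'axis deg',np.degrees(np.arctan2(v[1,1],v[0,1])).round(1),kn.min(0).round(4),kn.max(0).round(4))
    for lo,hi in((.05,.066),(.066,.09)):
        q=P[(P[:,2]>lo)&(P[:,2]<hi)]; print(lo,len(q),cv2.boxPoints(cv2.minAreaRect(q[:,:2].astype(np.float32)*1000)).round().tolist())
c=cam('side'); im=cv2.resize(c['pixels'][240:400,180:320],None,fx=4,fy=3.75); cv2.imwrite('pics/mx.png',im)
E
```

```text
side roof 3912 [ 527.3 -272.3] [264.7 102.1] 71.1240005493164 0.1927
knob 344 [ 0.3932 -0.284   0.0964] axis deg 160.5 [ 0.3569 -0.3097  0.0867] [ 0.4198 -0.2586  0.1039]
0.05 1158 [[365.0, -356.0], [562.0, -447.0], [690.0, -170.0], [493.0, -79.0]]
0.066 1546 [[355.0, -416.0], [610.0, -428.0], [623.0, -161.0], [368.0, -148.0]]
scene roof 1143 [ 524.7 -271.5] [261.5 105.3] 73.23515319824219 0.1935
knob 129 [ 0.39   -0.2785  0.097 ] axis deg 152.9 [ 0.3591 -0.3086  0.0859] [ 0.4169 -0.2584  0.104 ]
0.05 436 [[435.0, -204.0], [534.0, -437.0], [697.0, -368.0], [599.0, -135.0]]
0.066 788 [[351.0, -277.0], [562.0, -428.0], [683.0, -260.0], [472.0, -109.0]]
```

View pics/mx.png

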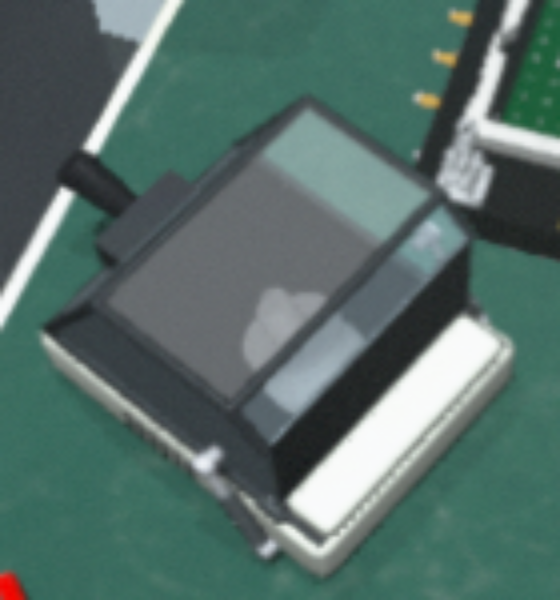

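```bash
python3 - <<'E'
from h import *
for n in('side','scene'):
    P=np.load(f'{n}0.npy'); 
    def comp(m,seed):
        k,l=cv2.connectedComponents(m.astype(np.uint8)); return P[l==l[seed[1],seed[0]]]
    sd=dict(side=((245,300),(272,358)),scene=((170,240),(165,270)))[n]
    roof=comp((P[...,2]>.182)&(P[...,2]<.202),sd[0])
    r=cv2.minAreaRect(roof[:,:2].astype(np.float32)*1000); print(n,'roof',len(roof),np.round(r[0],1),np.round(r[1],1),r[2],np.median(roof[:,2]).round(4))
    print(cv2.boxPoints(r).round().tolist())
    rear=comp((P[...,2]>.04)&(P[...,2]<.085)&(P[...,0]>.45),sd[1]); r=cv2.minAreaRect(rear[:,:2].astype(np.float32)*1000); print('rear',len(rear),r, cv2.boxPoints(r).round().tolist())
    q=P.reshape(-1,3); kn=q[(q[:,2]>.088)&(q[:,2]<.104)&(q[:,0]<.398)&(q[:,0]>.3)&(abs(q[:,1]+.275)<.03)]
    w,v=np.linalg.eigh(np.cov(kn[:,:2].T)); print('knob',len(kn),kn.mean(0).round(4),np.degrees(np.arctan(v[1,1]/v[0,1])).round(1),kn.min(0).round(4),kn.max(0).round(4))
E
```

```text
side roof 4091 [ 509.8 -321.3] [161.  106.2] 71.03689575195312 0.1926
[[433.0, -380.0], [534.0, -415.0], [586.0, -262.0], [486.0, -228.0]]
rear 1701 ((574.9511108398438, -349.87030029296875), (186.1949920654297, 72.52294158935547), 60.34566879272461) [[497.0, -413.0], [560.0, -449.0], [653.0, -287.0], [590.0, -251.0]]
knob 178 [ 0.3776 -0.2791  0.0952] -18.3 [ 0.3569 -0.2911  0.0888] [ 0.3979 -0.2614  0.1031]
scene roof 1015 [ 523.6 -323.4] [159.2  82.5] 70.03478240966797 0.1931
[[458.0, -384.0], [535.0, -412.0], [590.0, -263.0], [512.0, -234.0]]
rear 878 ((575.6764526367188, -336.0774230957031), (185.1693572998047, 66.84861755371094), 80.18643188476562) [[527.0, -422.0], [593.0, -433.0], [624.0, -251.0], [559.0, -239.0]]
knob 75 [ 0.379  -0.2734  0.0962] -20.1 [ 0.3591 -0.2862  0.0882] [ 0.3972 -0.2584  0.104 ]
```

```bash
cat >> h.py <<'E'
YAW=np.radians(-18.5); MX=R.from_euler('z',YAW)           # mixer axes in world
KNOB=np.array([.381,-.280,.088])
def toolR(lean,twist=0):
    "tool leaning `lean` deg to mixer's front, tool x ~ mixer x, y ~ -mixer y; twist deg about tool z"
    return MX*R.from_euler('y',-np.radians(lean))*R.from_euler('x',np.pi)*R.from_euler('z',np.radians(twist))
def chain(*wps,start=None):
    "print the rel. move of each waypoint (pos,R) from the one before"
    s=state(); p,r=start or (np.array(s['tool_pos']),R.from_rotvec(s['eef_rot']))
    for q,t in wps:
        q=np.array(q); l=r.inv().apply(q-p)/.12; a=(r.inv()*t).as_rotvec()
        print('lin',l.round(3).tolist(),'turn',(a/np.pi).round(3).tolist(),'| mm',round(np.linalg.norm(q-p)*1e3),'deg',round(np.degrees(np.linalg.norm(a)),1),'rows>=',round(max(np.linalg.norm(q-p)/.0417,np.degrees(np.linalg.norm(a))/7.16),1)); p,r=q,t
E
python3 - <<'E'
from h import *
from scipy.spatial.transform import Slerp
t=toolR(20); print(t.as_matrix().round(3).tolist())
G=KNOB+.011*t.as_matrix()[:,2]; H=G-.1*t.as_matrix()[:,2]; print(G,H)
s=state(); p=np.array(s['tool_pos']); r=R.from_rotvec(s['eef_rot']); S=Slerp([0,1],R.concatenate([r,t]))
chain(*[(p+(H-p)*f,S(f)) for f in(1/3,2/3,1)])
E
```

```text
[[0.891, -0.317, 0.324], [-0.298, -0.948, -0.109], [0.342, 0.0, -0.94]]
[ 0.3845678  -0.28119377  0.07766338] [ 0.35213322 -0.27034131  0.17163264]
lin [0.674, -0.842, 0.187] turn [-0.012, 0.036, 0.069] | mm 131 deg 14.2 rows>= 3.1
lin [0.453, -0.973, 0.216] turn [-0.012, 0.036, 0.069] | mm 131 deg 14.2 rows>= 3.1
lin [0.206, -1.054, 0.213] turn [-0.012, 0.036, 0.069] | mm 131 deg 14.2 rows>= 3.1
```

>>> {"op": "send_rows", "data": {"rows": [{"linear": [0.337, -0.421, 0.093], "turn": [-0.006, 0.018, 0.035]}, {"linear": [0.674, -0.842, 0.187], "turn": [-0.012, 0.036, 0.069]}, {"linear": [0.674, -0.842, 0.187], "turn": [-0.012, 0.036, 0.069]}, {"linear": [0.674, -0.842, 0.187], "turn": [-0.012, 0.036, 0.069]}]}}

```text
t: 0.53
tool_pos: [0.2673, -0.5103, 0.2156]
eef_rot: [3.114, 0.189, 0.185]
ft_force: [-0.4, 0.5, 0.1]
finger_gap: 0.999
grip_force: 0.0
```

>>> {"op": "send_rows", "data": {"rows": [{"linear": [0.227, -0.487, 0.108], "turn": [-0.006, 0.018, 0.035]}, {"linear": [0.453, -0.973, 0.216], "turn": [-0.012, 0.036, 0.069]}, {"linear": [0.453, -0.973, 0.216], "turn": [-0.012, 0.036, 0.069]}, {"linear": [0.453, -0.973, 0.216], "turn": [-0.012, 0.036, 0.069]}]}}

```text
t: 0.87
tool_pos: [0.3098, -0.3883, 0.1934]
eef_rot: [3.082, -0.15, 0.363]
ft_force: [-0.9, 0.1, 0.3]
finger_gap: 1.0
grip_force: 0.0
```

>>> {"op": "send_rows", "data": {"rows": [{"linear": [0.103, -0.5, 0.1], "turn": [-0.006, 0.018, 0.035]}, {"linear": [0.206, -1, 0.213], "turn": [-0.012, 0.036, 0.069]}, {"linear": [0.206, -1, 0.213], "turn": [-0.012, 0.036, 0.069]}, {"linear": [0.206, -1, 0.213], "turn": [-0.012, 0.036, 0.069]}, {"linear": [0.206, -1, 0.213], "turn": [-0.012, 0.036, 0.069]}]}}

```text
t: 1.28
tool_pos: [0.3519, -0.275, 0.1728]
eef_rot: [3.004, -0.476, 0.535]
ft_force: [-0.0, -1.1, -0.5]
finger_gap: 1.001
grip_force: 0.0
```

```bash
python3 - <<'E'
from h import *
c=cam('wrist'); P=cloud(c); cv2.imwrite('pics/w1.png',c['pixels'])
q=P.reshape(-1,3); l=MX.inv().apply(q-KNOB)  # knob frame
m=(abs(l[:,0])<.04)&(abs(l[:,1])<.03)&(l[:,2]>-.004)&(l[:,2]<.02)
for a,b in((-.04,-.026),(-.026,-.015),(-.015,-.005),(-.005,.005),(.005,.015),(.015,.028)):
    k=l[m&(l[:,0]>a)&(l[:,0]<b)]
    if len(k)>5: print(a,b,len(k),'ymid',((np.percentile(k[:,1],2)+np.percentile(k[:,1],98))/2*1e3).round(1),'w',np.ptp(k[:,1]).round(3),'top',np.percentile(k[:,2],95).round(4))
print('tip x',np.percentile(l[m][:,0],.5).round(4))
print(proj(c,KNOB),delta(KNOB+.011*toolR(20).as_matrix()[:,2],toolR(20)))
E
```

```text
-0.026 -0.015 324 ymid 3.1 w 0.026 top 0.0133
-0.015 -0.005 363 ymid 3.2 w 0.024 top 0.0123
-0.005 0.005 336 ymid 3.3 w 0.021 top 0.0112
0.005 0.015 313 ymid 3.0 w 0.02 top 0.0104
0.015 0.028 687 ymid 1.6 w 0.057 top 0.013
tip x -0.0227
[276.1508458  219.62343386] (array([-0.0163, -0.0456,  0.8405]), array([-0.0011, -0.0009,  0.0018]))
```

View pics/w1.png

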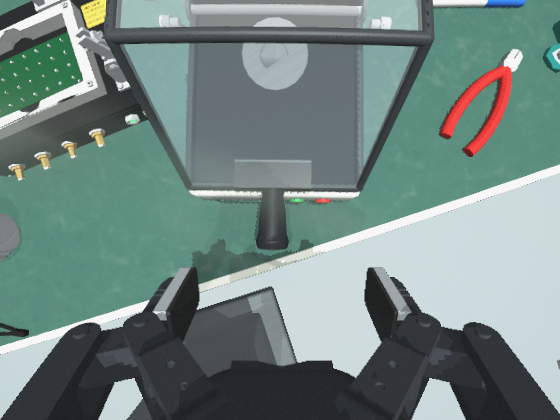

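>>> {"op": "send_rows", "data": {"rows": [{"linear": [0, -0.07, 0.3], "turn": [0, 0, 0]}, {"linear": [0, -0.07, 0.6], "turn": [0, 0, 0]}, {"linear": [0, -0.07, 0.845], "turn": [0, 0, 0]}, {"linear": [0, -0.07, 0.845], "turn": [0, 0, 0]}]}}

```text
t: 1.67
tool_pos: [0.3858, -0.2794, 0.0716]
eef_rot: [3.008, -0.486, 0.524]
ft_force: [-0.1, 0.9, -2.5]
finger_gap: 0.999
grip_force: 0.0
```

>>> {"op": "send_rows", "data": {"rows": [{"linear": [0, 0, 0], "turn": [0, 0, 0]}, {"linear": [0, 0, 0], "turn": [0, 0, 0]}, {"linear": [0, 0, 0], "turn": [0, 0, 0]}, {"linear": [0, 0, 0], "turn": [0, 0, 0]}, {"linear": [0, 0, 0], "turn": [0, 0, 0]}], "grip": 255, "force": 30}}

```text
t: 2.08
tool_pos: [0.3871, -0.28, 0.0788]
eef_rot: [3.001, -0.484, 0.536]
ft_force: [0.5, 0.5, -0.4]
finger_gap: 0.301
grip_force: 0.8
```

>>> {"op": "send_rows", "data": {"rows": [{"linear": [0, 0, 0], "turn": [0, 0, 0]}, {"linear": [0, 0, 0], "turn": [0, 0, 0]}, {"linear": [0, 0, 0], "turn": [0, 0, 0]}]}}

```text
t: 2.33
tool_pos: [0.3875, -0.2786, 0.0788]
eef_rot: [3.005, -0.483, 0.536]
ft_force: [-3.5, 17.5, 13.5]
finger_gap: 0.245
grip_force: 28.8
```

```bash
sed -i 's/^KNOB=.*/KNOB=np.array([.384,-.278,.088]); HINGE=KNOB+MX.apply([.194,0,-.018])/' h.py; cat >> h.py <<'E'
def knob(th): return HINGE+MX.apply(R.from_rotvec([0,th,0]).apply([-.194,0,.018]))
E
python3 - <<'E'
from h import *
s=state(); p0=np.array(s['tool_pos']); r0=R.from_rotvec(s['eef_rot'])
print(p0,delta(KNOB+.011*toolR(20).as_matrix()[:,2],toolR(20)),s['finger_gap'],s['grip_force'],HINGE)
def tcp(th,lean): r=toolR(lean); return knob(th)+.011*r.as_matrix()[:,2],r
# rows relative to the call's start pose
ths=[0,.4,.75,1.05,1.2]; lean=[20,14,8,2,0]
for i in range(4):
    a=tcp(ths[i],lean[i])
    for f in(1/3,2/3,1):
        b=tcp(ths[i]+f*(ths[i+1]-ths[i]),lean[i]+f*(lean[i+1]-lean[i])); chain(b,start=a)
E
```

```text
[ 0.38748524 -0.27862715  0.0787918 ] (array([-0.0012,  0.0043,  0.0095]), array([-0.0018, -0.0011,  0.0009])) 0.2445353369375281 28.76029145467669 [ 0.56797479 -0.3395571   0.07      ]
lin [0.102, 0.0, -0.189] turn [0.0, -0.011, -0.0] | mm 26 deg 2.0 rows>= 0.6
lin [0.228, 0.0, -0.363] turn [-0.0, -0.022, 0.0] | mm 51 deg 4.0 rows>= 1.2
lin [0.377, 0.0, -0.517] turn [-0.0, -0.033, -0.0] | mm 77 deg 6.0 rows>= 1.8
lin [0.132, 0.0, -0.133] turn [-0.0, -0.011, 0.0] | mm 22 deg 2.0 rows>= 0.5
lin [0.278, 0.0, -0.249] turn [0.0, -0.022, -0.0] | mm 45 deg 4.0 rows>= 1.1
lin [0.437, 0.0, -0.347] turn [0.0, -0.033, -0.0] | mm 67 deg 6.0 rows>= 1.6
lin [0.136, -0.0, -0.083] turn [-0.0, -0.011, 0.0] | mm 19 deg 2.0 rows>= 0.5
lin [0.28, 0.0, -0.152] turn [0.0, -0.022, -0.0] | mm 38 deg 4.0 rows>= 0.9
lin [0.43, 0.0, -0.207] turn [0.0, -0.033, 0.0] | mm 57 deg 6.0 rows>= 1.4
lin [0.075, -0.0, -0.029] turn [-0.0, -0.004, -0.0] | mm 10 deg 0.7 rows>= 0.2
lin [0.151, -0.0, -0.055] turn [-0.0, -0.007, -0.0] | mm 19 deg 1.3 rows>= 0.5
lin [0.228, -0.0, -0.076] turn [-0.0, -0.011, -0.0] | mm 29 deg 2.0 rows>= 0.7
```

>>> {"op": "send_rows", "data": {"rows": [{"linear": [0.06, -0.01, -0.113], "turn": [0, -0.007, 0]}, {"linear": [0.125, -0.012, -0.226], "turn": [0, -0.013, 0]}, {"linear": [0.205, -0.012, -0.33], "turn": [0, -0.02, 0]}, {"linear": [0.29, -0.012, -0.43], "turn": [0, -0.027, 0]}, {"linear": [0.377, -0.012, -0.517], "turn": [0, -0.033, 0]}]}}

```text
t: 2.75
tool_pos: [0.4074, -0.2851, 0.1523]
eef_rot: [3.041, -0.49, 0.378]
ft_force: [6.1, -5.5, -8.1]
finger_gap: 0.244
grip_force: 32.6
```

>>> {"op": "send_rows", "data": {"rows": [{"linear": [0.1, 0, -0.1], "turn": [0, -0.008, 0]}, {"linear": [0.205, 0, -0.192], "turn": [0, -0.016, 0]}, {"linear": [0.32, 0, -0.275], "turn": [0, -0.025, 0]}, {"linear": [0.437, 0, -0.347], "turn": [0, -0.033, 0]}]}}

```text
t: 3.08
tool_pos: [0.4461, -0.2982, 0.2054]
eef_rot: [3.073, -0.495, 0.221]
ft_force: [3.5, -8.3, -10.2]
finger_gap: 0.244
grip_force: 31.4
```

>>> {"op": "send_rows", "data": {"rows": [{"linear": [0.1, 0, -0.063], "turn": [0, -0.008, 0]}, {"linear": [0.208, 0, -0.118], "turn": [0, -0.016, 0]}, {"linear": [0.318, 0, -0.167], "turn": [0, -0.025, 0]}, {"linear": [0.43, 0, -0.207], "turn": [0, -0.033, 0]}]}}

```text
t: 3.42
tool_pos: [0.4912, -0.3134, 0.2371]
eef_rot: [3.096, -0.499, 0.061]
ft_force: [-1.5, -7.3, -5.6]
finger_gap: 0.243
grip_force: 31.2
```

>>> {"op": "send_rows", "data": {"rows": [{"linear": [0.075, 0, -0.029], "turn": [0, -0.004, 0]}, {"linear": [0.151, 0, -0.055], "turn": [0, -0.007, 0]}, {"linear": [0.228, 0, -0.076], "turn": [0, -0.011, 0]}, {"linear": [0.228, 0, -0.076], "turn": [0, -0.011, 0]}]}}

```text
t: 3.75
tool_pos: [0.5175, -0.3223, 0.2476]
eef_rot: [3.101, -0.499, 0.009]
ft_force: [-1.9, -6.9, 3.1]
finger_gap: 0.239
grip_force: 30.9
```

```bash
python3 - <<'E'
from h import *
s=state(); print(s['tool_pos'],knob(1.2),s['ft_force'],s['finger_gap'],s['joints'].round(2) if hasattr(s['joints'],'round') else s['joints'])
q=MX.inv().apply(np.array(s['tool_pos'])-.011*R.from_rotvec(s['eef_rot']).as_matrix()[:,2]-HINGE); print('hinge frame',q,'theta',np.arctan2(q[2],-q[0])-np.arctan2(.018,.194),'r',np.hypot(q[0],q[2]))
E
```

```text
[ 0.51747893 -0.32233383  0.2476339 ] [ 0.51721984 -0.32257474  0.25733802] [-1.92494296 -6.92956152  3.13318321] 0.23946377004971048 [-0.6  -0.03  1.58  0.    1.59  1.29]
hinge frame [-0.0534175   0.00030464  0.1886337 ] theta 1.2023216064206852 r 0.1960512760865104
```

>>> {"op": "send_rows", "data": {"rows": [{"linear": [0, 0, 0], "turn": [0, 0, 0]}, {"linear": [0, 0, -0.05], "turn": [0, 0, 0]}, {"linear": [-0.03, 0, -0.3], "turn": [0, 0, 0]}, {"linear": [-0.1, 0, -0.65], "turn": [0, 0, 0]}, {"linear": [-0.2, 0, -1], "turn": [0, 0, 0]}], "grip": 0}}

```text
t: 4.17
tool_pos: [0.4933, -0.3134, 0.3647]
eef_rot: [-3.1, 0.498, -0.008]
ft_force: [0.7, -0.2, 0.5]
finger_gap: 0.925
grip_force: 0.0
```

>>> {"op": "send_rows", "data": {"rows": [{"linear": [0, 0, 0], "turn": [0, 0, 0]}, {"linear": [0, 0, 0], "turn": [0, 0, 0]}, {"linear": [0, 0, 0], "turn": [0, 0, 0]}, {"linear": [0, 0, 0], "turn": [0, 0, 0]}]}}

```text
t: 4.5
tool_pos: [0.4938, -0.3138, 0.3623]
eef_rot: [-3.1, 0.498, -0.007]
ft_force: [-0.2, -0.6, -0.0]
finger_gap: 1.004
grip_force: 0.0
```

```bash
python3 - <<'E'
from h import *
c=cam('wrist'); P=cloud(c); cv2.imwrite('pics/w2.png',c['pixels']); np.save('w2.npy',P); np.save('w2M.npy',c['M']); print(state()['tool_pos'],state()['t'])
for p in(knob(1.2),knob(1.65),HINGE): print(proj(c,p))
E
```

```text
[ 0.49385298 -0.31378854  0.36199575] 4.55
[282.81147893 183.64024044]
[283.40611196  69.99574575]
[282.86073612 114.95310159]
```

View pics/w2.png

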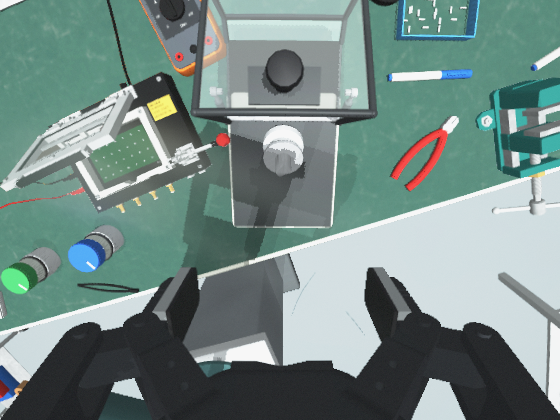

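```bash
python3 - <<'E'
from h import *
P=np.load('w2.npy'); im=cv2.imread('pics/w2.png')
C=KNOB+MX.apply([.122,0,0]); C[2]=0
L=MX.inv().apply(P.reshape(-1,3)-C).reshape(P.shape)
for v in range(118,184,4): print(v,[(L[v,u]*1e3).round().tolist() for u in(268,283,298)],im[v,283])
A=np.array([-.5,0,.866])
m=(abs(L[...,1])<.035)&(abs(L[...,0])<.07)&(L[...,2]>.062)&(L[...,2]<.15)
q=L[m]; print(len(q),q.min(0),q.max(0))
h=q@A; print(np.histogram(h,np.arange(h.min(),h.max(),.004)))
E
```

```text
118 [[68.0, 20.0, 74.0], [68.0, -0.0, 76.0], [68.0, -21.0, 73.0]] [247 247 247]
122 [[62.0, 21.0, 59.0], [62.0, -0.0, 59.0], [62.0, -22.0, 61.0]] [145 142 134]
126 [[57.0, 21.0, 60.0], [57.0, -0.0, 72.0], [57.0, -22.0, 59.0]] [243 243 240]
130 [[51.0, 21.0, 59.0], [52.0, -0.0, 80.0], [51.0, -22.0, 60.0]] [247 247 247]
134 [[46.0, 21.0, 74.0], [47.0, -0.0, 81.0], [46.0, -21.0, 71.0]] [247 247 247]
138 [[41.0, 21.0, 76.0], [42.0, -0.0, 85.0], [41.0, -21.0, 75.0]] [238 237 232]
142 [[36.0, 21.0, 77.0], [38.0, -0.0, 102.0], [36.0, -21.0, 76.0]] [222 220 215]
146 [[32.0, 20.0, 95.0], [32.0, -0.0, 99.0], [32.0, -21.0, 94.0]] [241 239 236]
150 [[27.0, 20.0, 96.0], [27.0, -0.0, 96.0], [27.0, -21.0, 97.0]] [164 162 156]
154 [[21.0, 20.0, 93.0], [21.0, -0.0, 96.0], [21.0, -21.0, 93.0]] [152 149 144]
158 [[15.0, 20.0, 89.0], [17.0, -0.0, 105.0], [15.0, -21.0, 90.0]] [155 153 148]
162 [[9.0, 20.0, 86.0], [13.0, -0.0, 110.0], [9.0, -22.0, 84.0]] [148 146 141]
166 [[3.0, 21.0, 82.0], [9.0, -0.0, 116.0], [3.0, -22.0, 83.0]] [140 138 134]
170 [[-7.0, 22.0, 60.0], [3.0, -0.0, 115.0], [-7.0, -23.0, 61.0]] [140 139 134]
174 [[-13.0, 22.0, 60.0], [-3.0, -1.0, 109.0], [-13.0, -23.0, 59.0]] [120 118 114]
178 [[-19.0, 22.0, 60.0], [-20.0, -1.0, 60.0], [-19.0, -23.0, 62.0]] [75 77 70]
182 [[-26.0, 22.0, 60.0], [-26.0, -1.0, 59.0], [-25.0, -23.0, 61.0]] [79 78 72]
1921 [-0.06658166 -0.03499362  0.06201014] [0.06952167 0.03445931 0.117669  ]
(array([219,  64,  57, 113, 212, 100,  41,   2,  12,  71, 717,  33,  30,
        33,  31,  32,  59]), array([0.02792002, 0.03192002, 0.03592002, 0.03992002, 0.04392002,
       0.04792002, 0.05192002, 0.05592002, 0.05992002, 0.06392002,
       0.06792002, 0.07192002, 0.07592002, 0.07992002, 0.08392002,
       0.08792002, 0.09192002, 0.09592002]))
```

```bash
cat >> h.py <<'E'
MC=np.array([*(KNOB+MX.apply([.122,0,0]))[:2],0]); AX=MX.apply([-.5,0,np.sqrt(.75)]); SEAT=MC+MX.apply([.018,0,.091])
E
python3 - <<'E'
from h import *
print(SEAT); t=toolR(30); e=SEAT+AX*.12
s=state(); p=np.array(s['tool_pos'])
chain((p+(e-p)*.5,toolR(15)),(e,t))
E
```

```text
[ 0.51676531 -0.32242265  0.091     ]
lin [-0.151, 0.005, 0.696] turn [-0.001, 0.082, 0.001] | mm 85 deg 14.8 rows>= 2.1
lin [-0.323, 0.004, 0.634] turn [0.0, 0.083, 0.0] | mm 85 deg 15.0 rows>= 2.1
```

>>> {"op": "send_rows", "data": {"rows": [{"linear": [-0.151, 0.005, 0.696], "turn": [0, 0.082, 0]}, {"linear": [-0.151, 0.005, 0.696], "turn": [0, 0.082, 0]}, {"linear": [-0.151, 0.005, 0.696], "turn": [0, 0.082, 0]}]}}

```text
t: 4.8
tool_pos: [0.4756, -0.3078, 0.2736]
eef_rot: [3.038, -0.49, 0.403]
ft_force: [-0.8, 0.9, -0.8]
finger_gap: 0.994
grip_force: 0.0
```

>>> {"op": "send_rows", "data": {"rows": [{"linear": [-0.323, 0.004, 0.634], "turn": [0, 0.083, 0]}, {"linear": [-0.323, 0.004, 0.634], "turn": [0, 0.083, 0]}, {"linear": [-0.323, 0.004, 0.634], "turn": [0, 0.083, 0]}, {"linear": [-0.323, 0.004, 0.634], "turn": [0, 0.083, 0]}, {"linear": [-0.323, 0.004, 0.634], "turn": [0, 0.083, 0]}]}}

```text
t: 5.22
tool_pos: [0.4598, -0.3034, 0.1959]
eef_rot: [2.923, -0.472, 0.782]
ft_force: [-0.1, -0.7, 1.5]
finger_gap: 0.999
grip_force: 0.0
```

```bash
python3 - <<'E'
from h import *
import pickle
c=cam('wrist'); P=cloud(c); pickle.dump((c,P),open('w3.pkl','wb')); s=state(); print(s['tool_pos'],SEAT+AX*.12,s['eef_rot'],toolR(30).as_rotvec())
F=np.stack([toolR(30).as_matrix()[:,0],MX.as_matrix()[:,1],AX],1)  # seat frame axes, x to rear
l=(P-SEAT)@F
m=(np.abs(l)<.045).all(-1)
fl=l[m&(abs(l[...,2])<.004)]; hh=l[m][:,2]
print('hist',np.histogram(hh,np.arange(-.01,.036,.002)))
top=l[m&(l[...,2]>.0245)&(l[...,2]<.032)]; print('top',len(top),top.mean(0),top.min(0),top.max(0))
def circ(q): 
    A=np.c_[2*q,np.ones(len(q))]; x=np.linalg.lstsq(A,(q**2).sum(1),rcond=None)[0]; return x[:2],np.sqrt(x[2]+(x[:2]**2).sum())
h=cv2.convexHull(fl[:,:2].astype(np.float32))[:,0]; print('flange',len(fl),fl.mean(0),circ(h), np.linalg.lstsq(np.c_[fl[:,:2],np.ones(len(fl))],fl[:,2],rcond=None)[0])
h=cv2.convexHull(top[:,:2].astype(np.float32))[:,0]; print('tophull',(h*1e3).round(1).tolist())
im=c['pixels']; u=proj(c,SEAT+AX*.02).round().astype(int); print(u)
cr=im[u[1]-60:u[1]+60,u[0]-70:u[0]+70]; cv2.imwrite('pics/w3.png',cv2.resize(cr,None,fx=5,fy=5,interpolation=cv2.INTER_CUBIC))
E
```

```text
[ 0.46070082 -0.30392987  0.1976789 ] [ 0.45986589 -0.30338437  0.19492305] [ 2.9213371  -0.47099067  0.78384809] [ 2.9182629  -0.47526929  0.78194619]
hist (array([  74,    1,   24,   39, 1506,  579,   12,   13,   16,   15,   15,
         19,   15,   14,   21,   21,   38,  107,  264,    5,    0,    0]), array([-0.01 , -0.008, -0.006, -0.004, -0.002,  0.   ,  0.002,  0.004,
        0.006,  0.008,  0.01 ,  0.012,  0.014,  0.016,  0.018,  0.02 ,
        0.022,  0.024,  0.026,  0.028,  0.03 ,  0.032,  0.034]))
top 361 [-0.0032289   0.0006612   0.02646599] [-0.01286567 -0.00957011  0.02450327] [0.00562345 0.00972932 0.02828543]
flange 2136 [-0.00279616 -0.00038576 -0.00040357] (array([-0.00518936, -0.00021696]), np.float64(0.02761677830779631)) [-0.00203938 -0.00167535 -0.00040992]
tophull [[5.599999904632568, -0.30000001192092896], [5.199999809265137, 2.9000000953674316], [3.799999952316284, 4.599999904632568], [3.0, 5.5], [-0.20000000298023224, 8.800000190734863], [-2.4000000953674316, 9.699999809265137], [-5.900000095367432, 9.699999809265137], [-7.699999809265137, 9.699999809265137], [-9.300000190734863, 8.899999618530273], [-11.899999618530273, 7.199999809265137], [-12.899999618530273, 4.599999904632568], [-12.300000190734863, 2.0999999046325684], [-9.100000381469727, -3.700000047683716], [-5.599999904632568, -9.600000381469727], [-0.6000000238418579, -9.5], [2.0, -7.0], [4.099999904632568, -4.5], [5.599999904632568, -2.0]]
[282 213]
```

View pics/w3.png

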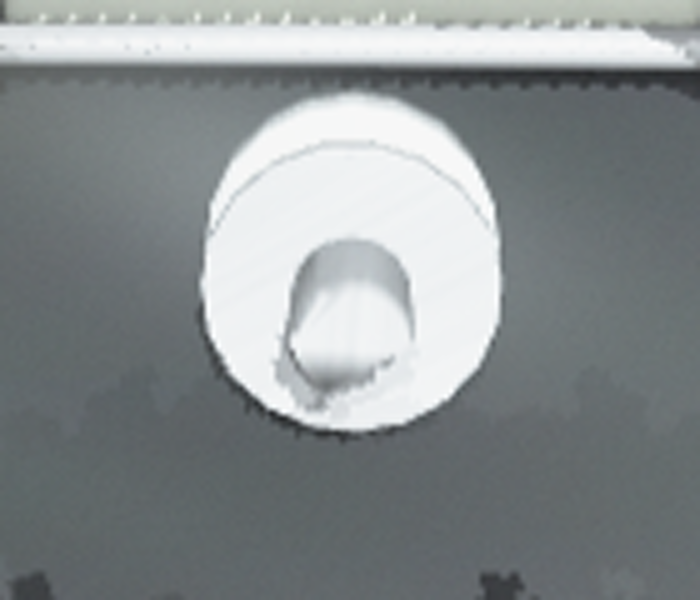

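```bash
python3 - <<'E'
from h import *
from scipy.optimize import least_squares
F=np.stack([toolR(30).as_matrix()[:,0],MX.as_matrix()[:,1],AX],1)
pts=[];flc=[]
def rayplane(c,uv,h):
    d=cv2.undistortPoints(uv.reshape(-1,1,2).astype(float),np.array([[c['fx'],0,c['cx']],[0,c['fy'],c['cy']],[0,0,1]]),np.array([c['k1'],0,0,0.]))[:,0]
    d=np.c_[d[:,0],-d[:,1],-np.ones(len(d))]@c['M'][:3,:3].T; o=c['M'][:3,3]
    lo=(o-SEAT)@F; ld=d@F; return (lo+ld*((h-lo[2])/ld[:,2])[:,None])[:,:2]
for k in range(5):
    c=cam('wrist'); l=(cloud(c)-SEAT)@F; near=(np.hypot(l[...,0]+.005,l[...,1])<.016)
    for (lo,hi,h,out,nr) in((.023,.031,.0265,pts,near),(-.005,.004,-.0004,flc,np.hypot(l[...,0]+.005,l[...,1])<.04)):
        m=(nr&(l[...,2]>lo)&(l[...,2]<hi)).astype(np.uint8)
        ct=max(cv2.findContours(m,cv2.RETR_EXTERNAL,cv2.CHAIN_APPROX_NONE)[0],key=cv2.contourArea)[:,0].astype(float)
        out.append(rayplane(c,ct,h)*1e3)
p=np.vstack(pts); f=np.vstack(flc)
def D(x,q): cx,cy,ph,r,d=x; v=q-[cx,cy]; n=-np.array([np.cos(ph),np.sin(ph)]); return np.maximum(np.hypot(*v.T)-r,v@n-d)
for ph in(.2,.5,.7):
    o=least_squares(D,[-5,0,ph,10,5],args=(p,),loss='soft_l1',f_scale=.5); print('top',o.x.round(3),o.cost.round(2),np.degrees(o.x[2]).round(1))
o=least_squares(lambda x:np.hypot(*(f-x[:2]).T)-x[2],[-5,0,28],loss='soft_l1',f_scale=.5); print('flange',o.x.round(2))
for a in pts: print(least_squares(D,[-5,0,.5,10,5],args=(a,),loss='soft_l1',f_scale=.5).x.round(2))
E
```

```text
top [-4.013 -0.015  0.53  10.15   5.909] 13.78 30.3
top [-4.013 -0.015  0.53  10.15   5.909] 13.78 30.3
top [-4.013 -0.015  0.53  10.15   5.909] 13.78 30.3
flange [-4.75 -0.16 27.47]
[-4.02 -0.06  0.52 10.18  5.89]
[-4.02 -0.04  0.54 10.19  5.91]
[-4.06e+00  1.00e-02  5.20e-01  1.01e+01  5.88e+00]
[-3.94  0.04  0.53 10.13  5.94]
[-4.02 -0.02  0.54 10.15  5.93]
```

```bash
cat >> h.py <<'E'
F=np.stack([toolR(30).as_matrix()[:,0],MX.as_matrix()[:,1],AX],1); SEAT=SEAT+F@[-.0046,-.0001,-.0004]; PHI=30.3
def down(h): return R.from_euler('z',h,degrees=True)*R.from_euler('x',np.pi)   # tool down, x heading h deg
JAR=np.array([.464,.180,0])
E
python3 - <<'E'
from h import *
from scipy.spatial.transform import Slerp
s=state(); p=np.array(s['tool_pos']); r=R.from_rotvec(s['eef_rot']); e=np.array([.464,.18,.19]); S=Slerp([0,1],R.concatenate([r,down(35)]))
w=[]
for f in(.2,.4,.6,.8,1):
    q=p+(e-p)*f; q[2]={.2:.235,.4:.25,.6:.25,.8:.23,1:.19}[f]; w.append((q,S(f)))
chain(*w); print(SEAT)
E
```

```text
lin [-0.058, -0.768, -0.394] turn [0.015, -0.031, -0.058] | mm 104 deg 12.1 rows>= 2.5
lin [-0.031, -0.794, -0.184] turn [0.015, -0.031, -0.058] | mm 98 deg 12.1 rows>= 2.3
lin [0.059, -0.804, -0.03] turn [0.015, -0.031, -0.058] | mm 97 deg 12.1 rows>= 2.3
lin [0.167, -0.791, 0.158] turn [0.015, -0.031, -0.058] | mm 99 deg 12.1 rows>= 2.4
lin [0.306, -0.744, 0.337] turn [0.015, -0.031, -0.058] | mm 105 deg 12.1 rows>= 2.5
[ 0.51314539 -0.32131689  0.08835359]
```

>>> {"op": "send_rows", "data": {"rows": [{"linear": [-0.058, -0.3, -0.394], "turn": [0.005, -0.01, -0.02]}, {"linear": [-0.058, -0.768, -0.394], "turn": [0.015, -0.031, -0.058]}, {"linear": [-0.058, -0.768, -0.394], "turn": [0.015, -0.031, -0.058]}]}}

```text
t: 5.77
tool_pos: [0.4614, -0.2058, 0.2369]
eef_rot: [3.001, -0.183, 0.639]
ft_force: [1.0, -0.2, 1.1]
finger_gap: 1.001
grip_force: 0.0
```

>>> {"op": "send_rows", "data": {"rows": [{"linear": [-0.031, -0.794, -0.184], "turn": [0.015, -0.031, -0.058]}, {"linear": [-0.031, -0.794, -0.184], "turn": [0.015, -0.031, -0.058]}, {"linear": [-0.031, -0.794, -0.184], "turn": [0.015, -0.031, -0.058]}]}}

```text
t: 6.02
tool_pos: [0.4623, -0.1067, 0.251]
eef_rot: [3.05, 0.105, 0.487]
ft_force: [-0.9, -1.3, -0.4]
finger_gap: 0.995
grip_force: 0.0
```

>>> {"op": "send_rows", "data": {"rows": [{"linear": [0.059, -0.804, -0.03], "turn": [0.015, -0.031, -0.058]}, {"linear": [0.059, -0.804, -0.03], "turn": [0.015, -0.031, -0.058]}, {"linear": [0.059, -0.804, -0.03], "turn": [0.015, -0.031, -0.058]}]}}

```text
t: 6.27
tool_pos: [0.4626, -0.0094, 0.2495]
eef_rot: [3.064, 0.391, 0.326]
ft_force: [0.1, -1.1, -0.4]
finger_gap: 1.001
grip_force: 0.0
```

>>> {"op": "send_rows", "data": {"rows": [{"linear": [0.167, -0.791, 0.158], "turn": [0.015, -0.031, -0.058]}, {"linear": [0.167, -0.791, 0.158], "turn": [0.015, -0.031, -0.058]}, {"linear": [0.167, -0.791, 0.158], "turn": [0.015, -0.031, -0.058]}]}}

```text
t: 6.52
tool_pos: [0.4628, 0.0873, 0.2276]
eef_rot: [3.043, 0.676, 0.159]
ft_force: [0.7, -0.5, 0.1]
finger_gap: 0.999
grip_force: 0.0
```

>>> {"op": "send_rows", "data": {"rows": [{"linear": [0.306, -0.744, 0.337], "turn": [0.015, -0.031, -0.058]}, {"linear": [0.306, -0.744, 0.337], "turn": [0.015, -0.031, -0.058]}, {"linear": [0.306, -0.744, 0.337], "turn": [0.015, -0.031, -0.058]}, {"linear": [0.306, -0.744, 0.337], "turn": [0.015, -0.031, -0.058]}, {"linear": [0.306, -0.744, 0.337], "turn": [0.015, -0.031, -0.058]}]}}

```text
t: 6.93
tool_pos: [0.4633, 0.181, 0.1874]
eef_rot: [2.989, 0.948, -0.004]
ft_force: [-0.7, -0.8, -0.3]
finger_gap: 0.999
grip_force: 0.0
```

```bash
python3 - <<'E'
from h import *
import pickle
c=cam('wrist'); P=cloud(c); pickle.dump((c,P),open('w4.pkl','wb')); s=state(); print(s['tool_pos'],s['eef_rot'],np.round(s['joints'],2),s['t'])
im=c['pixels']; hsv=cv2.cvtColor(im,cv2.COLOR_BGR2HSV)
near=np.hypot(P[...,0]-.464,P[...,1]-.18)<.05
top=near&(P[...,2]>.074)&(P[...,2]<.086)
q=P[top]; (x,y),r=cv2.minEnclosingCircle(q[:,:2].astype(np.float32)); print('lid',x,y,r,np.median(q[:,2]),len(q))
w=top&(hsv[...,1]<90)&(hsv[...,2]>120); k=P[w]; print('white',len(k)); 
if len(k)>5:
    m=k[:,:2].mean(0); e,v=np.linalg.eigh(np.cov(k[:,:2].T)); print(m,e,np.degrees(np.arctan2(v[1,1],v[0,1])),'from centre',np.degrees(np.arctan2(m[1]-y,m[0]-x)),np.hypot(m[1]-y,m[0]-x))
u=proj(c,[x,y,.08]).round().astype(int); print(u); cr=im[u[1]-75:u[1]+75,u[0]-80:u[0]+80]; cv2.imwrite('pics/w4.png',cv2.resize(cr,None,fx=4,fy=4,interpolation=cv2.INTER_CUBIC))
E
```

```text
[0.46350731 0.1802438  0.1880491 ] [ 2.98944371e+00  9.45580905e-01 -2.40875677e-03] [ 0.32 -0.26  1.88 -0.01  1.52  1.28] 6.9833
lid 0.4610508978366852 0.18308459222316742 0.02658449299633503 0.07996465751945286 2678
white 77
[0.44718689 0.17546953] [1.19219448e-06 2.50666731e-05] -151.4655611806827 from centre -151.2214145905504 0.01581770960716408
[278 211]
```

View pics/w4.png

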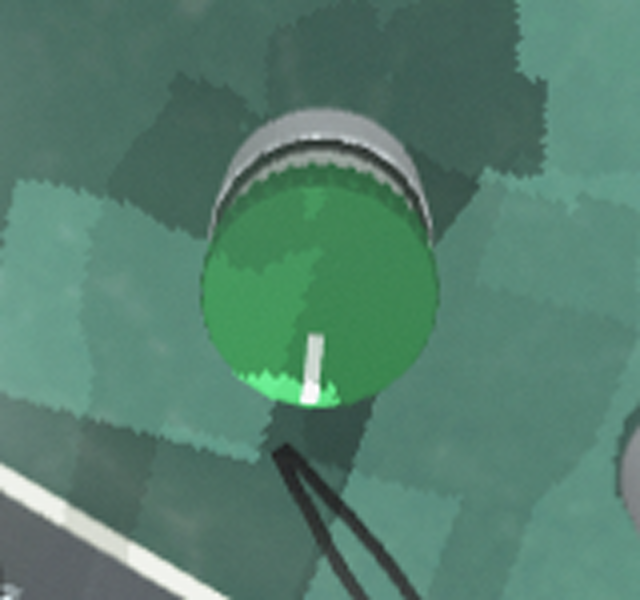

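```bash
python3 - <<'E'
from h import *
L=[];A=[];TP=[];TR=[]
for k in range(6):
    c=cam('wrist'); s=state(); P=cloud(c); hsv=cv2.cvtColor(c['pixels'],cv2.COLOR_BGR2HSV)
    top=(np.hypot(P[...,0]-.462,P[...,1]-.182)<.05)&(P[...,2]>.074)&(P[...,2]<.086)
    q=P[top]; (x,y),r=cv2.minEnclosingCircle(q[:,:2].astype(np.float32)); L.append((x,y,r))
    k=P[top&(hsv[...,1]<90)&(hsv[...,2]>120)]; vx,vy,_,_=cv2.fitLine(k[:,:2].astype(np.float32),cv2.DIST_L2,0,.01,.01)[:,0]; A.append(np.degrees(np.arctan(vy/vx)))
    TP.append(s['tool_pos']); TR.append(s['eef_rot'])
print(np.mean(L,0),np.std(L,0),np.mean(A),np.std(A)); p=np.mean(TP,0); print(p,np.std(TP,0),np.mean(TR,0),np.std(TR,0))
J=np.mean(L,0)
chain(([J[0],J[1],.056],down(np.mean(A))),start=(p,R.from_rotvec(np.mean(TR,0))))
E
```

```text
[0.46090449 0.18313682 0.02669365] [1.19097036e-04 1.17054488e-04 7.49736848e-05] 29.155128 0.41937897
[0.46355382 0.17940585 0.18846397] [5.07330171e-05 1.61844623e-04 8.49676936e-05] [ 2.99050591e+00  9.42947777e-01 -5.09095016e-04] [0.0002912  0.00060533 0.00032278]
lin [0.002, -0.044, 1.104] turn [0.002, 0.001, 0.032] | mm 133 deg 5.9 rows>= 3.2
```

>>> {"op": "send_rows", "data": {"rows": [{"linear": [0.002, -0.044, 0.3], "turn": [0.002, 0.001, 0.032]}, {"linear": [0.002, -0.044, 0.6], "turn": [0.002, 0.001, 0.032]}, {"linear": [0.002, -0.044, 0.75], "turn": [0.002, 0.001, 0.032]}, {"linear": [0.002, -0.044, 0.75], "turn": [0.002, 0.001, 0.032]}]}}

```text
t: 7.62
tool_pos: [0.4587, 0.1829, 0.0938]
eef_rot: [-3.039, -0.793, 0.009]
ft_force: [-0.8, -0.1, -1.3]
finger_gap: 0.999
grip_force: 0.0
```

>>> {"op": "send_rows", "data": {"rows": [{"linear": [0, 0, 0.2], "turn": [0, 0, 0]}, {"linear": [0, 0, 0.354], "turn": [0, 0, 0]}, {"linear": [0, 0, 0.354], "turn": [0, 0, 0]}, {"linear": [0, 0, 0.354], "turn": [0, 0, 0]}]}}

```text
t: 7.95
tool_pos: [0.4607, 0.1839, 0.0564]
eef_rot: [-3.039, -0.794, -0.0]
ft_force: [0.6, 0.4, 0.3]
finger_gap: 1.003
grip_force: 0.0
```

>>> {"op": "send_rows", "data": {"rows": [{"linear": [0, 0, 0], "turn": [0, 0, 0]}, {"linear": [0, 0, 0], "turn": [0, 0, 0]}, {"linear": [0, 0, 0], "turn": [0, 0, 0]}, {"linear": [0, 0, 0], "turn": [0, 0, 0]}], "grip": 255, "force": 70}}

```text
t: 8.28
tool_pos: [0.4613, 0.1842, 0.0571]
eef_rot: [-3.038, -0.794, -0.004]
ft_force: [-1.7, -0.6, 10.8]
finger_gap: 0.585
grip_force: 71.7
```

>>> {"op": "send_rows", "data": {"rows": [{"linear": [0, 0, 0], "turn": [0, 0, 0]}, {"linear": [0, 0, 0], "turn": [0, 0, 0]}, {"linear": [0, 0, 0], "turn": [0, 0, 0]}]}}

```text
t: 8.53
tool_pos: [0.4613, 0.1842, 0.0571]
eef_rot: [-3.038, -0.794, -0.004]
ft_force: [-1.4, -0.3, 9.9]
finger_gap: 0.589
grip_force: 71.7
```

>>> {"op": "send_rows", "data": {"rows": [{"linear": [0, 0, -0.1], "turn": [0, 0, 0]}, {"linear": [0, 0, -0.4], "turn": [0, 0, 0]}, {"linear": [0, 0, -0.7], "turn": [0, 0, 0]}, {"linear": [0, 0, -1], "turn": [0, 0, 0]}]}}

```text
t: 8.87
tool_pos: [0.4599, 0.1837, 0.1774]
eef_rot: [-3.038, -0.794, 0.001]
ft_force: [1.6, 0.0, -3.0]
finger_gap: 0.582
grip_force: 74.0
```

>>> {"op": "send_rows", "data": {"rows": [{"linear": [0, 0, -0.5], "turn": [0, 0, 0]}, {"linear": [0, 0, -0.5], "turn": [0, 0, 0]}, {"linear": [0, 0, -0.5], "turn": [0, 0, 0]}]}}

```text
t: 9.12
tool_pos: [0.4614, 0.1841, 0.2414]
eef_rot: [-3.038, -0.794, -0.012]
ft_force: [-0.4, -0.4, -2.3]
finger_gap: 0.59
grip_force: 74.4
```

```bash
python3 - <<'E'
from h import *
TP=[];TR=[];L=[];A=[];TL=[]
for k in range(5):
    c=cam('wrist'); s=state(); TP.append(s['tool_pos']); TR.append(s['eef_rot'])
    M=T(s['tool_pos'],s['eef_rot']); P=(cloud(c)-M[:3,3])@M[:3,:3]; hsv=cv2.cvtColor(c['pixels'],cv2.COLOR_BGR2HSV)
    g=cv2.inRange(hsv,(45,80,40),(80,255,255)).astype(bool)&(np.hypot(P[...,0],P[...,1])<.035)&(abs(P[...,2]+.02)<.03)
    z=np.median(P[g][:,2]) if g.any() else np.nan; q=P[g&(abs(P[...,2]-z)<.003)]
    L.append((q[:,0].max(),q[:,0].min(),q[:,1].min(),q[:,1].max(),z,len(q)))
    w=(np.hypot(P[...,0],P[...,1])<.027)&(P[...,0]<.0)&(abs(P[...,2]-z)<.004)&(hsv[...,1]<90)&(hsv[...,2]>110)
    k=P[w]; TL.append(len(k))
    if len(k)>8: vx,vy,_,_=cv2.fitLine(k[:,:2].astype(np.float32),cv2.DIST_L2,0,.01,.01)[:,0]; A.append((np.degrees(np.arctan(vy/vx)),*k[:,:2].mean(0)*1e3))
print(np.mean(L,0).round(4),np.round(A,1),TL); p,r=np.mean(TP,0),np.mean(TR,0); print(p,r,s['finger_gap'],s['grip_force'],s['ft_force'],s['t'],np.round(s['joints'],2))
cv2.imwrite('pics/w5.png',c['pixels'])
E
```

```text
[ 2.650e-02 -2.600e-02 -2.550e-02  2.540e-02 -2.430e-02  8.415e+03] [[ 81.2 -15.1   1.8]
 [ 81.3 -15.1   1.8]
 [ 81.6 -15.3   1.9]
 [ 81.7 -15.5   1.7]
 [ 81.4 -15.7   1.9]] [269, 265, 266, 263, 270]
[0.46022157 0.18370785 0.23499379] [-3.03843405e+00 -7.94256967e-01  4.54073731e-04] 0.5866971007251658 74.39969658851624 [-0.96458093 -0.54977286 -2.78741406] 9.3667 [ 0.33 -0.28  1.82  0.    1.6   1.39]
```

View pics/w5.png

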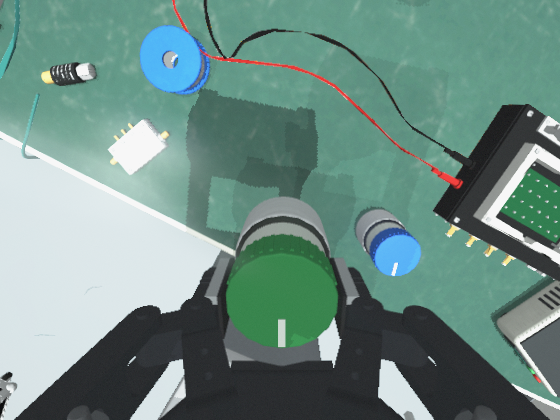

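```bash
cat >> h.py <<'E'
def seatpose(h,phi=None): 
    "TCP pose with the jar's underside h above the seat"
    return SEAT+AX*(.0557+h), toolR(30,-(PHI if phi is None else phi))
E
python3 - <<'E'
from h import *
from scipy.spatial.transform import Slerp
c=cam('wrist'); s=state(); M=T(s['tool_pos'],s['eef_rot']); P=(cloud(c)-M[:3,3])@M[:3,:3]; hsv=cv2.cvtColor(c['pixels'],cv2.COLOR_BGR2HSV)
w=(abs(P[...,1])<.006)&(P[...,0]<-.006)&(P[...,0]>-.0235)&(abs(P[...,2]+.0243)<.004)&(hsv[...,1]<90)&(hsv[...,2]>110); k=P[w]
vx,vy,_,_=cv2.fitLine(k[:,:2].astype(np.float32),cv2.DIST_L2,0,.01,.01)[:,0]; print(len(k),np.degrees(np.arctan(vy/vx)),k[:,:2].mean(0)*1e3,np.ptp(k[:,:2],0)*1e3)
p=np.array([.4602,.1837,.2350]); r=R.from_rotvec([-3.0384,-.7943,.0005]); e,t=seatpose(.045); S=Slerp([0,1],R.concatenate([r,t])); print(e,t.as_matrix().round(3).tolist())
fs=(.2,.4,.6,.8,1); zz=(.26,.27,.27,.25,e[2]); w=[]
for f,z in zip(fs,zz): q=p+(e-p)*f; q[2]=z; w.append((q,S(f)))
chain(*w,start=(p,r))
E
```

```text
212 -0.07273392 [-15.62630107  -0.0901753 ] [15.53917964  3.34371572]
[ 0.4653973  -0.3053406   0.17556235] [[0.869, 0.14, 0.474], [0.241, -0.957, -0.159], [0.432, 0.252, -0.866]]
lin [-0.391, 0.715, -0.209] turn [-0.021, 0.026, 0.019] | mm 101 deg 6.9 rows>= 2.4
lin [-0.342, 0.742, -0.066] turn [-0.021, 0.026, 0.019] | mm 98 deg 6.9 rows>= 2.4
lin [-0.307, 0.754, 0.04] turn [-0.021, 0.026, 0.019] | mm 98 deg 6.9 rows>= 2.3
lin [-0.308, 0.739, 0.226] turn [-0.021, 0.026, 0.019] | mm 100 deg 6.9 rows>= 2.4
lin [-0.44, 0.643, 0.665] turn [-0.021, 0.026, 0.019] | mm 123 deg 6.9 rows>= 2.9
```

>>> {"op": "send_rows", "data": {"rows": [{"linear": [-0.08, 0.14, -0.1], "turn": [-0.004, 0.005, 0.004]}, {"linear": [-0.21, 0.4, -0.209], "turn": [-0.011, 0.014, 0.01]}, {"linear": [-0.391, 0.715, -0.209], "turn": [-0.021, 0.026, 0.019]}]}}

```text
t: 9.67
tool_pos: [0.462, 0.0878, 0.2611]
eef_rot: [3.016, 0.696, 0.15]
ft_force: [1.9, -0.5, -2.2]
finger_gap: 0.583
grip_force: 74.3
```

>>> {"op": "send_rows", "data": {"rows": [{"linear": [-0.114, 0.247, -0.022], "turn": [-0.007, 0.009, 0.006]}, {"linear": [-0.228, 0.495, -0.044], "turn": [-0.014, 0.017, 0.013]}, {"linear": [-0.342, 0.742, -0.066], "turn": [-0.021, 0.026, 0.019]}]}}

```text
t: 9.92
tool_pos: [0.462, -0.0114, 0.2693]
eef_rot: [2.984, 0.59, 0.292]
ft_force: [0.8, 0.8, -3.2]
finger_gap: 0.592
grip_force: 74.3
```

>>> {"op": "send_rows", "data": {"rows": [{"linear": [-0.102, 0.251, 0.013], "turn": [-0.007, 0.009, 0.006]}, {"linear": [-0.205, 0.503, 0.027], "turn": [-0.014, 0.017, 0.013]}, {"linear": [-0.307, 0.754, 0.04], "turn": [-0.021, 0.026, 0.019]}]}}

```text
t: 10.17
tool_pos: [0.4629, -0.1092, 0.2691]
eef_rot: [2.942, 0.489, 0.431]
ft_force: [0.2, -0.0, -3.0]
finger_gap: 0.59
grip_force: 74.3
```

>>> {"op": "send_rows", "data": {"rows": [{"linear": [-0.103, 0.246, 0.075], "turn": [-0.007, 0.009, 0.006]}, {"linear": [-0.205, 0.493, 0.15], "turn": [-0.014, 0.017, 0.013]}, {"linear": [-0.308, 0.739, 0.226], "turn": [-0.021, 0.026, 0.019]}]}}

```text
t: 10.42
tool_pos: [0.464, -0.207, 0.2487]
eef_rot: [2.891, 0.389, 0.565]
ft_force: [1.2, -0.1, -2.6]
finger_gap: 0.589
grip_force: 74.3
```

>>> {"op": "send_rows", "data": {"rows": [{"linear": [-0.147, 0.214, 0.15], "turn": [-0.007, 0.009, 0.006]}, {"linear": [-0.293, 0.429, 0.35], "turn": [-0.014, 0.017, 0.013]}, {"linear": [-0.4, 0.6, 0.55], "turn": [-0.019, 0.024, 0.017]}, {"linear": [-0.44, 0.643, 0.665], "turn": [-0.021, 0.026, 0.019]}, {"linear": [-0.44, 0.643, 0.665], "turn": [-0.021, 0.026, 0.019]}]}}

```text
t: 10.83
tool_pos: [0.4638, -0.3039, 0.1698]
eef_rot: [2.838, 0.288, 0.687]
ft_force: [1.1, 1.5, -4.8]
finger_gap: 0.589
grip_force: 74.4
```

```bash
python3 - <<'E'
from h import *
TP=[];TR=[]
for k in range(5): camera('side'); s=state(); TP.append(s['tool_pos']); TR.append(s['eef_rot'])
p,r=np.mean(TP,0),R.from_rotvec(np.mean(TR,0)); e=seatpose(.045); print(p,e[0],'F err mm',((p-e[0])@F*1e3).round(2),s['ft_force'],s['grip_force'],s['t'],np.round(s['joints'],2))
chain(seatpose(.028),start=(p,r))
# check view: wrist image of shaft/jar
c=cam('wrist'); cv2.imwrite('pics/w6.png',c['pixels']); print(proj(c,SEAT),proj(c,SEAT+AX*.027))
E
```

```text
[ 0.46550229 -0.30282004  0.17507094] [ 0.4653973  -0.3053406   0.17556235] F err mm [-0.85  2.42 -0.08] [ 0.34226405  0.24209989 -3.14055362] 74.43556666374207 11.0833 [-0.72 -0.43  2.09  0.23  1.01  0.57]
lin [-0.004, 0.021, 0.141] turn [-0.001, 0.0, -0.0] | mm 17 deg 0.2 rows>= 0.4
[284.16966468 214.61833156] [284.41814908 226.38575834]
```

>>> {"op": "send_rows", "data": {"rows": [{"linear": [-0.002, 0.015, 0.07], "turn": [0, 0, 0]}, {"linear": [-0.004, 0.021, 0.141], "turn": [0, 0, 0]}, {"linear": [-0.004, 0.021, 0.141], "turn": [0, 0, 0]}, {"linear": [-0.004, 0.021, 0.141], "turn": [0, 0, 0]}]}}

```text
t: 11.47
tool_pos: [0.4737, -0.3081, 0.1601]
eef_rot: [2.833, 0.293, 0.693]
ft_force: [0.2, -0.5, -3.7]
finger_gap: 0.588
grip_force: 74.5
```

```bash
cat >> h.py <<'E'
def chk(h,n=4):
    TP=[];TR=[];FT=[]
    for k in range(n): camera('side'); s=state(); TP.append(s['tool_pos']); TR.append(s['eef_rot']); FT.append(s['ft_force'])
    p,r=np.mean(TP,0),R.from_rotvec(np.mean(TR,0)); e,t=seatpose(0); d=(p-e)@F*1e3
    print('F err mm',d.round(2),'FT in F',(np.mean(FT,0)@F).round(1),'rot err tool deg',np.degrees((t.inv()*r).as_rotvec()).round(2),'grip',s['grip_force'],'torq',(np.array(s['wrist_torque'])@F).round(2),s['t']); chain(seatpose(h),start=(p,r))
E
python3 -c "
from h import *
chk(.018)"
```

```text
F err mm [ 0.31 -0.22 28.02] FT in F [-1.6  0.  -2.5] rot err tool deg [ 0.14 -0.02  0.04] grip 74.47135090827942 torq [-0.02  0.57  0.04] 11.6667
lin [-0.001, -0.003, 0.083] turn [-0.001, 0.0, -0.0] | mm 10 deg 0.1 rows>= 0.2
```

>>> {"op": "send_rows", "data": {"rows": [{"linear": [-0.001, -0.003, 0.025], "turn": [0, 0, 0]}, {"linear": [-0.001, -0.003, 0.045], "turn": [0, 0, 0]}, {"linear": [-0.001, -0.003, 0.065], "turn": [0, 0, 0]}, {"linear": [-0.001, -0.003, 0.083], "turn": [0, 0, 0]}]}}

```text
t: 12.0
tool_pos: [0.4782, -0.3096, 0.152]
eef_rot: [2.832, 0.292, 0.694]
ft_force: [-0.3, -0.1, -3.2]
finger_gap: 0.591
grip_force: 74.5
```

```bash
python3 -c "
from h import *
chk(.008,2)"
```

```text
F err mm [-0.27  0.07 17.55] FT in F [-1.5  0.1 -3.2] rot err tool deg [ 0.16 -0.03  0.05] grip 74.48691844940186 torq [ 0.08  0.55 -0.06] 12.1
lin [0.002, 0.002, 0.08] turn [-0.001, 0.0, -0.0] | mm 10 deg 0.2 rows>= 0.2
```

>>> {"op": "send_rows", "data": {"rows": [{"linear": [0, 0, 0.03], "turn": [0, 0, 0]}, {"linear": [0, 0, 0.055], "turn": [0, 0, 0]}, {"linear": [0, 0, 0.08], "turn": [0, 0, 0]}, {"linear": [0, 0, 0.105], "turn": [0, 0, 0]}]}}

```text
t: 12.43
tool_pos: [0.4843, -0.3116, 0.1411]
eef_rot: [2.831, 0.292, 0.694]
ft_force: [-0.0, 1.7, -2.3]
finger_gap: 0.588
grip_force: 74.7
```

```bash
python3 -c "
from h import *
chk(0,2)"
```

```text
F err mm [-0.29  0.04  4.79] FT in F [-2.2  0.4 -3.1] rot err tool deg [ 0.15 -0.03  0.05] grip 74.73310947418213 torq [ 0.17  0.57 -0.01] 12.5333
lin [0.002, 0.002, 0.04] turn [-0.001, 0.0, -0.0] | mm 5 deg 0.2 rows>= 0.1
```

>>> {"op": "send_rows", "data": {"rows": [{"linear": [0, 0, 0.015], "turn": [0, 0, 0]}, {"linear": [0, 0, 0.03], "turn": [0, 0, 0]}, {"linear": [0, 0, 0.04], "turn": [0, 0, 0]}, {"linear": [0, 0, 0.045], "turn": [0, 0, 0]}]}}

```text
t: 12.87
tool_pos: [0.4866, -0.3125, 0.1376]
eef_rot: [2.831, 0.293, 0.694]
ft_force: [-21.3, 9.3, 16.6]
finger_gap: 0.589
grip_force: 77.2
```

```bash
python3 -c "
from h import *
chk(0,2)"
```

```text
F err mm [ 0.39 -0.01  0.98] FT in F [-9.4  2.7 17.3] rot err tool deg [ 0.13 -0.01  0.02] grip 76.72126293182373 torq [0.93 2.04 0.03] 12.9667
lin [-0.003, -0.002, 0.008] turn [-0.001, 0.0, -0.0] | mm 1 deg 0.1 rows>= 0.0
```

>>> {"op": "send_rows", "data": {"rows": [{"linear": [-0.002, 0, 0.006], "turn": [0, 0, 0]}, {"linear": [-0.004, 0, 0.012], "turn": [0, 0, 0]}, {"linear": [-0.004, 0, 0.012], "turn": [0, 0, 0]}]}}

```text
t: 13.22
tool_pos: [0.4868, -0.3126, 0.1375]
eef_rot: [2.831, 0.293, 0.695]
ft_force: [-30.4, 18.1, 27.5]
finger_gap: 0.588
grip_force: 79.2
```

```bash
python3 -c "
from h import *
chk(0,2)"
```

```text
F err mm [ 0.58 -0.13  0.75] FT in F [-16.3   6.8  41.7] rot err tool deg [0.13 0.02 0.01] grip 79.17799830436707 torq [ 2.05  3.47 -0.01] 13.3167
lin [-0.004, -0.003, 0.006] turn [-0.001, -0.0, -0.0] | mm 1 deg 0.1 rows>= 0.0
```

>>> {"op": "send_rows", "data": {"rows": [{"linear": [0.002, 0, -0.012], "turn": [0, 0, 0]}, {"linear": [0.002, 0, -0.012], "turn": [0, 0, 0]}]}}

```text
t: 13.48
tool_pos: [0.4864, -0.3124, 0.1375]
eef_rot: [2.831, 0.293, 0.695]
ft_force: [-13.0, 8.6, 10.1]
finger_gap: 0.588
grip_force: 76.3
```

>>> {"op": "send_rows", "data": {"rows": [{"linear": [0, 0, 0], "turn": [0, 0, 0]}, {"linear": [0, 0, 0], "turn": [0, 0, 0]}, {"linear": [0, 0, 0], "turn": [0, 0, 0]}, {"linear": [0, 0, 0], "turn": [0, 0, 0]}], "grip": 0}}

```text
t: 13.82
tool_pos: [0.4866, -0.3127, 0.1368]
eef_rot: [2.831, 0.292, 0.694]
ft_force: [-0.7, 0.6, -0.1]
finger_gap: 0.999
grip_force: 0.0
```

>>> {"op": "send_rows", "data": {"rows": [{"linear": [0, 0, -0.15], "turn": [0, 0, 0]}, {"linear": [0, 0, -0.4], "turn": [0, 0, 0]}, {"linear": [0, 0, -0.7], "turn": [0, 0, 0]}, {"linear": [0, 0, -1], "turn": [0, 0, 0]}, {"linear": [0, 0, -1], "turn": [0, 0, 0]}]}}

```text
t: 14.23
tool_pos: [0.429, -0.2941, 0.2482]
eef_rot: [2.823, 0.292, 0.701]
ft_force: [-0.1, 0.0, 1.3]
finger_gap: 0.998
grip_force: 0.0
```

```bash
python3 - <<'E'
from h import *
for k in range(4):
    c=cam('wrist'); l=(cloud(c)-SEAT)@F*1e3; hsv=cv2.cvtColor(c['pixels'],cv2.COLOR_BGR2HSV)
    g=cv2.inRange(hsv,(45,80,40),(80,255,255)).astype(bool)&(np.hypot(l[...,0],l[...,1])<40)&(l[...,2]>70)&(l[...,2]<92)
    q=l[g]; z=np.median(q[:,2]); q=q[abs(q[:,2]-z)<3]; co=np.linalg.lstsq(np.c_[q[:,:2],np.ones(len(q))],q[:,2],rcond=None)[0]
    (x,y),r=cv2.minEnclosingCircle(q[:,:2].astype(np.float32)); print('lid z',z.round(2),'plane',co.round(3),'centre',round(x,2),round(y,2),round(r,2))
    w=(np.hypot(l[...,0]-x,l[...,1]-y)<24)&(abs(l[...,2]-z)<3)&(hsv[...,1]<90)&(hsv[...,2]>110); k=l[w]; 
    if len(k)>8: vx,vy,_,_=cv2.fitLine(k[:,:2].astype(np.float32),cv2.DIST_L2,0,.01,.01)[:,0]; print('mark',len(k),np.degrees(np.arctan(vy/vx)),k.mean(0))
s=state(); print(s['tool_pos'],s['t'],s['ft_force'],np.round(s['joints'],2)); cv2.imwrite('pics/w7.png',c['pixels'])
E
```

```text
lid z 80.26 plane [1.5000e-02 0.0000e+00 8.0306e+01] centre -1.69 -1.12 26.41
mark 87 29.754513 [-15.16435497  -8.89820742  80.5194099 ]
lid z 80.28 plane [ 1.3000e-02 -2.0000e-03  8.0291e+01] centre -1.66 -1.08 26.39
mark 69 30.212507 [-15.59768092  -8.84820865  80.55203284]
lid z 80.23 plane [ 1.4000e-02 -1.0000e-03  8.0281e+01] centre -1.65 -0.92 26.33
mark 86 30.513502 [-15.1841785   -8.84339486  80.50825143]
lid z 80.26 plane [ 1.4000e-02 -3.0000e-03  8.0307e+01] centre -1.67 -1.08 26.4
mark 86 30.632154 [-15.31467299  -8.99206335  80.63569833]
[ 0.42963281 -0.29370546  0.23981558] 14.4333 [ 0.02575493 -0.03674995 -0.357525  ] [-0.77 -0.54  2.06  0.24  1.16  0.56]
```

```bash
python3 - <<'E'
from h import *
TP=[];TR=[]
for k in range(3): camera('side'); s=state(); TP.append(s['tool_pos']); TR.append(s['eef_rot'])
chain((SEAT+AX*.098+F[:,0]*.008,toolR(30,-PHI)),start=(np.mean(TP,0),R.from_rotvec(np.mean(TR,0))))
E
```

```text
lin [0.064, 0.037, 0.639] turn [-0.001, 0.0, -0.0] | mm 77 deg 0.2 rows>= 1.8
```

>>> {"op": "send_rows", "data": {"rows": [{"linear": [0, 0, 0], "turn": [0, 0, 0]}, {"linear": [0, 0, 0], "turn": [0, 0, 0]}, {"linear": [0, 0, 0], "turn": [0, 0, 0]}, {"linear": [0, 0, 0], "turn": [0, 0, 0]}, {"linear": [0, 0, 0], "turn": [0, 0, 0]}], "grip": 255, "force": 30}}

```text
t: 15.0
tool_pos: [0.4297, -0.2937, 0.2405]
eef_rot: [2.831, 0.292, 0.694]
ft_force: [-0.5, -0.7, 0.0]
finger_gap: 0.298
grip_force: 0.0
```

>>> {"op": "send_rows", "data": {"rows": [{"linear": [0.064, 0.037, 0.2], "turn": [0, 0, 0]}, {"linear": [0.064, 0.037, 0.45], "turn": [0, 0, 0]}, {"linear": [0.064, 0.037, 0.6], "turn": [0, 0, 0]}, {"linear": [0.064, 0.037, 0.639], "turn": [0, 0, 0]}, {"linear": [0.064, 0.037, 0.639], "turn": [0, 0, 0]}]}}

```text
t: 15.42
tool_pos: [0.4732, -0.3078, 0.1772]
eef_rot: [2.834, 0.293, 0.692]
ft_force: [0.0, -0.5, 0.3]
finger_gap: -0.004
grip_force: 0.0
```

>>> {"op": "send_rows", "data": {"rows": [{"linear": [0, 0, 0.04], "turn": [0, 0, 0]}, {"linear": [0, 0, 0.075], "turn": [0, 0, 0]}, {"linear": [0, 0, 0.08], "turn": [0, 0, 0]}, {"linear": [0, 0, 0.085], "turn": [0, 0, 0]}, {"linear": [0, 0, 0.085], "turn": [0, 0, 0]}]}}

```text
t: 15.83
tool_pos: [0.4781, -0.3098, 0.1702]
eef_rot: [2.831, 0.292, 0.695]
ft_force: [-0.2, -0.1, -0.3]
finger_gap: -0.001
grip_force: 0.0
```

```bash
python3 -c "
from h import *
chk(.0243,2)"
```

```text
F err mm [ 8.95 -0.21 33.65] FT in F [ 0.4  0.2 -0.3] rot err tool deg [0.1  0.01 0.04] grip 0.0 torq [-0.03  0.25 -0.03] 15.9333
lin [-0.064, -0.039, 0.078] turn [-0.001, -0.0, -0.0] | mm 13 deg 0.1 rows>= 0.3
```

>>> {"op": "send_rows", "data": {"rows": [{"linear": [0, 0, 0.008], "turn": [0, 0, 0]}, {"linear": [0, 0, 0.014], "turn": [0, 0, 0]}, {"linear": [0, 0, 0.02], "turn": [0, 0, 0]}, {"linear": [0, 0, 0.02], "turn": [0, 0, 0]}]}}

```text
t: 16.27
tool_pos: [0.4799, -0.3104, 0.1695]
eef_rot: [2.829, 0.292, 0.697]
ft_force: [-2.4, 3.1, 9.7]
finger_gap: 0.001
grip_force: 5.5
```

```bash
python3 -c "
from h import *
chk(.0243,2)"
```

```text
F err mm [10.25 -0.23 32.06] FT in F [ 2.8  2.6 10.6] rot err tool deg [0.02 0.12 0.03] grip 5.154005039075855 torq [ 0.35 -0.2   0.02] 16.3667
lin [-0.073, -0.045, 0.065] turn [-0.0, -0.001, -0.0] | mm 13 deg 0.1 rows>= 0.3
```

>>> {"op": "send_rows", "data": {"rows": [{"linear": [0, 0, 0.006], "turn": [0, 0, 0]}, {"linear": [0, 0, 0.011], "turn": [0, 0, 0]}, {"linear": [0, 0, 0.011], "turn": [0, 0, 0]}]}}

```text
t: 16.62
tool_pos: [0.4805, -0.3108, 0.1696]
eef_rot: [2.828, 0.292, 0.698]
ft_force: [-14.1, 8.3, 23.2]
finger_gap: 0.002
grip_force: 14.0
```

>>> {"op": "send_rows", "data": {"rows": [{"linear": [0, 0, -0.2], "turn": [0, 0, 0]}, {"linear": [0, 0, -0.5], "turn": [0, 0, 0]}, {"linear": [0, 0, -0.7], "turn": [0, 0, 0]}, {"linear": [0, 0, -0.7], "turn": [0, 0, 0]}]}}

```text
t: 16.95
tool_pos: [0.4397, -0.2975, 0.245]
eef_rot: [2.825, 0.292, 0.699]
ft_force: [-0.1, -0.7, 1.6]
finger_gap: 0.001
grip_force: 0.0
```

```bash
python3 - <<'E'
from h import *
for k in range(3):
    c=cam('wrist'); l=(cloud(c)-SEAT)@F*1e3; hsv=cv2.cvtColor(c['pixels'],cv2.COLOR_BGR2HSV)
    g=cv2.inRange(hsv,(45,80,40),(80,255,255)).astype(bool)&(np.hypot(l[...,0],l[...,1])<40)&(l[...,2]>70)&(l[...,2]<92)
    q=l[g]; z=np.median(q[:,2]); q=q[abs(q[:,2]-z)<3]; co=np.linalg.lstsq(np.c_[q[:,:2],np.ones(len(q))],q[:,2],rcond=None)[0]
    (x,y),r=cv2.minEnclosingCircle(q[:,:2].astype(np.float32)); print('lid z',z.round(2),'plane',co.round(3),'centre',round(x,2),round(y,2),round(r,2))
# visible flange/housing around the carrier foot & carrier rim (41 mm, r 28.5)
h=l[(np.hypot(l[...,0],l[...,1])<31)&(np.hypot(l[...,0],l[...,1])>26.3)]; print(np.histogram(h[:,2],np.arange(-4,84,4)))
s=state(); print(s['tool_pos'],s['t'],s['ft_force'],np.round(s['joints'],2))
cv2.imwrite('pics/fin.png',cv2.resize(np.vstack([c['pixels'][110:330,140:420],camera('side')['pixels'][170:390,150:430]]),None,fx=1.35,fy=1.35))
E
```

```text
lid z 80.5 plane [2.3000e-02 1.0000e-03 8.0537e+01] centre -2.27 -0.91 26.3
lid z 80.48 plane [ 2.1000e-02 -1.0000e-03  8.0501e+01] centre -2.13 -0.96 26.2
lid z 80.45 plane [2.2000e-02 1.0000e-03 8.0481e+01] centre -2.15 -0.95 26.11
(array([31, 13, 40, 43, 47, 47, 42, 51, 48, 73, 53, 14,  0,  0,  0,  0,  0,
        0,  0,  3, 60]), array([-4,  0,  4,  8, 12, 16, 20, 24, 28, 32, 36, 40, 44, 48, 52, 56, 60,
       64, 68, 72, 76, 80]))
[ 0.44006286 -0.29718324  0.23884562] 17.1 [-0.0557986  -0.10874011  0.02391382] [-0.75 -0.52  2.04  0.23  1.14  0.57]
```

View pics/fin.png

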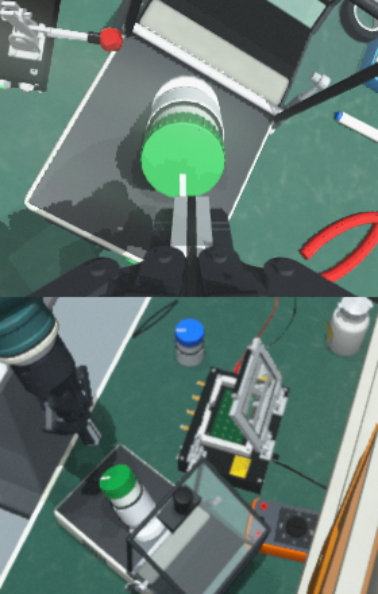

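```bash
cat > lid.py <<'E'
from h import *
for k in range(3):
    c=cam('wrist'); P=cloud(c); l=(P-SEAT)@F*1e3; hsv=cv2.cvtColor(c['pixels'],cv2.COLOR_BGR2HSV)
    g=cv2.inRange(hsv,(45,80,40),(80,255,255)).astype(bool)&(np.hypot(l[...,0],l[...,1])<40)&(l[...,2]>70)&(l[...,2]<92)
    q=l[g]; z=np.median(q[:,2]); q=q[(abs(q[:,2]-z)<3)]; (x,y),r=cv2.minEnclosingCircle(q[:,:2].astype(np.float32)); q=q[np.hypot(q[:,0]-x,q[:,1]-y)<22]
    co=np.linalg.lstsq(np.c_[q[:,:2],np.ones(len(q))],q[:,2],rcond=None)[0]; print('lid z',z.round(2),'plane',co.round(4),'centre',round(x,2),round(y,2),round(r,2))
    m=MX.inv().apply((P-MC).reshape(-1,3))*1e3; b=m[(abs(m[:,0])<95)&(abs(m[:,1])<72)&(abs(m[:,2]-60)<5)]; b=b[np.hypot(b[:,0]-5,b[:,1])>45]
    print('housing',len(b),np.linalg.lstsq(np.c_[b[:,:2],np.ones(len(b))],b[:,2],rcond=None)[0].round(4),b.min(0).round(),b.max(0).round())
print(state()['tool_pos'],state()['t'])
E
python3 lid.py
```

```text
lid z 80.44 plane [2.80000e-02 2.40000e-03 8.05887e+01] centre -2.41 -1.08 26.27
housing 9690 [3.00000e-04 0.00000e+00 5.99671e+01] [-95. -72.  57.] [69. 72. 64.]
lid z 80.46 plane [2.81000e-02 2.60000e-03 8.06197e+01] centre -2.06 -1.06 26.13
housing 9687 [6.00000e-04 3.00000e-04 6.00035e+01] [-95. -72.  57.] [69. 72. 64.]
lid z 80.45 plane [2.71000e-02 1.40000e-03 8.05981e+01] centre -2.04 -1.02 26.24
housing 9694 [ 1.00000e-04 -1.00000e-04  5.99754e+01] [-95. -72.  57.] [69. 72. 65.]
[ 0.44015545 -0.29701346  0.23794916] 17.3
```

```bash
python3 - <<'E'
from h import *
from scipy.spatial.transform import Slerp
TP=[];TR=[]
for k in range(2): camera('scene'); s=state(); TP.append(s['tool_pos']); TR.append(s['eef_rot'])
p,r=np.mean(TP,0),R.from_rotvec(np.mean(TR,0)); t=toolR(8); zt=t.as_matrix()[:,2]; K=knob(1.65); G=K+.011*zt; H=G-.085*zt; print(p,K,H,MX.inv().apply(p-MC))
S=Slerp([0,1],R.concatenate([r,t])); a=p+(H-p)*.2; a[2]=.33; b=p+(H-p)*.6; b[2]=.34
chain((a,S(.35)),(b,S(.7)),(H,t),(G,t),start=(p,r))
E
```

```text
[ 0.44015123 -0.29705858  0.23825555] [ 0.59954735 -0.35012113  0.26196764] [ 0.58978075 -0.34685327  0.33524748] [-0.06270308 -0.00025665  0.23825555]
lin [0.527, 0.305, -0.532] turn [0.011, -0.042, 0.058] | mm 97 deg 13.0 rows>= 2.3
lin [0.489, 0.171, 0.122] turn [0.011, -0.042, 0.058] | mm 64 deg 13.0 rows>= 1.8
lin [0.493, 0.074, 0.17] turn [0.009, -0.036, 0.05] | mm 63 deg 11.2 rows>= 1.6
lin [0.0, -0.0, 0.708] turn [0.0, 0.0, 0.0] | mm 85 deg 0.0 rows>= 2.0
```

>>> {"op": "send_rows", "data": {"rows": [{"linear": [0.1, 0.06, -0.4], "turn": [0.004, -0.014, 0.02]}, {"linear": [0.35, 0.2, -0.532], "turn": [0.008, -0.03, 0.042]}, {"linear": [0.527, 0.305, -0.532], "turn": [0.011, -0.042, 0.058]}, {"linear": [0.527, 0.305, -0.532], "turn": [0.011, -0.042, 0.058]}], "grip": 0}}

```text
t: 17.73
tool_pos: [0.4732, -0.3082, 0.3345]
eef_rot: [2.944, 0.021, 0.538]
ft_force: [1.0, -1.3, -0.2]
finger_gap: 0.566
grip_force: 0.0
```

>>> {"op": "send_rows", "data": {"rows": [{"linear": [0.25, 0.085, 0.061], "turn": [0.006, -0.021, 0.029]}, {"linear": [0.489, 0.171, 0.122], "turn": [0.011, -0.042, 0.058]}, {"linear": [0.489, 0.171, 0.122], "turn": [0.011, -0.042, 0.058]}]}}

```text
t: 17.98
tool_pos: [0.5344, -0.3284, 0.3361]
eef_rot: [3.034, -0.262, 0.353]
ft_force: [-0.2, -0.9, -1.2]
finger_gap: 0.975
grip_force: 0.0
```

>>> {"op": "send_rows", "data": {"rows": [{"linear": [0.25, 0.04, 0.08], "turn": [0.005, -0.018, 0.025]}, {"linear": [0.493, 0.074, 0.17], "turn": [0.009, -0.036, 0.05]}, {"linear": [0.493, 0.074, 0.17], "turn": [0.009, -0.036, 0.05]}, {"linear": [0.493, 0.074, 0.17], "turn": [0.009, -0.036, 0.05]}, {"linear": [0.493, 0.074, 0.17], "turn": [0.009, -0.036, 0.05]}]}}

```text
t: 18.4
tool_pos: [0.5896, -0.3467, 0.3352]
eef_rot: [3.07, -0.498, 0.209]
ft_force: [-0.3, 0.2, 0.0]
finger_gap: 1.001
grip_force: 0.0
```

```bash
python3 - <<'E'
from h import *
TP=[];TR=[]
for k in range(3): c=cam('wrist'); s=state(); TP.append(s['tool_pos']); TR.append(s['eef_rot'])
p,r=np.mean(TP,0),R.from_rotvec(np.mean(TR,0)); t=toolR(8); zt=t.as_matrix()[:,2]; K=knob(1.65)
P=cloud(c); m=MX.inv().apply((P-K).reshape(-1,3))*1e3; k=m[(abs(m[:,0])<25)&(abs(m[:,1])<25)&(abs(m[:,2]-25)<6)]
print('knob tip',len(k),k.min(0).round(1),k.max(0).round(1),np.median(k,0).round(1)); print(s['finger_gap'],s['t'],np.round(s['joints'],2))
chain((K+.011*zt,t),start=(p,r))
E
```

```text
knob tip 948 [-13.4 -12.7  19.1] [10.3 11.9 24.8] [-1.2 -0.7 22.2]
1.00154117568959 18.55 [-0.58  0.04  1.37  0.03  1.6   1.31]
lin [0.006, -0.002, 0.725] turn [0.001, 0.0, 0.0] | mm 87 deg 0.2 rows>= 2.1
```

>>> {"op": "send_rows", "data": {"rows": [{"linear": [0.006, -0.002, 0.3], "turn": [0, 0, 0]}, {"linear": [0.006, -0.002, 0.55], "turn": [0, 0, 0]}, {"linear": [0.006, -0.002, 0.72], "turn": [0, 0, 0]}, {"linear": [0.006, -0.002, 0.72], "turn": [0, 0, 0]}, {"linear": [0.006, -0.002, 0.72], "turn": [0, 0, 0]}]}}

```text
t: 18.97
tool_pos: [0.6008, -0.3505, 0.2517]
eef_rot: [3.069, -0.5, 0.211]
ft_force: [-0.8, -0.8, 1.2]
finger_gap: 1.003
grip_force: 0.0
```

>>> {"op": "send_rows", "data": {"rows": [{"linear": [0, 0, 0], "turn": [0, 0, 0]}, {"linear": [0, 0, 0], "turn": [0, 0, 0]}, {"linear": [0, 0, 0], "turn": [0, 0, 0]}, {"linear": [0, 0, 0], "turn": [0, 0, 0]}, {"linear": [0, 0, 0], "turn": [0, 0, 0]}], "grip": 255, "force": 30}}

```text
t: 19.38
tool_pos: [0.6015, -0.3509, 0.2515]
eef_rot: [3.069, -0.5, 0.211]
ft_force: [-2.7, -8.0, 3.4]
finger_gap: 0.302
grip_force: 7.0
```

>>> {"op": "send_rows", "data": {"rows": [{"linear": [0, 0, 0], "turn": [0, 0, 0]}, {"linear": [0, 0, 0], "turn": [0, 0, 0]}, {"linear": [0, 0, 0], "turn": [0, 0, 0]}]}}

```text
t: 19.63
tool_pos: [0.6015, -0.351, 0.2517]
eef_rot: [3.068, -0.5, 0.212]
ft_force: [-2.1, -2.0, 5.4]
finger_gap: 0.288
grip_force: 29.1
```

```bash
python3 - <<'E'
from h import *
s=state(); p=np.array(s['tool_pos']); r=R.from_rotvec(s['eef_rot'])
q=MX.inv().apply(p-.011*r.as_matrix()[:,2]-HINGE)*1e3; print('hinge frame',q.round(1),MX.inv().apply(knob(1.65)-HINGE)*1e3,s['ft_force'],s['finger_gap'],s['grip_force'])
def tcp(th,lean): r=toolR(lean); return knob(th)+.011*r.as_matrix()[:,2],r
ths=[1.65,1.2,.8,.4,.02]; lean=[8,8,8,14,20]
for i in range(4):
    a=tcp(ths[i],lean[i]); print(ths[i])
    for f in(.25,.5,.75,1): chain(tcp(ths[i]+f*(ths[i+1]-ths[i]),lean[i]+f*(lean[i+1]-lean[i])),start=a)
E
```

```text
hinge frame [ 33.9  -0.2 192.5] [ 3.32930229e+01 -2.28495741e-14  1.91967640e+02] [-2.07871756 -2.04903147  5.430987  ] 0.2876978984697529 29.131010212004185
1.65
lin [-0.177, -0.0, -0.046] turn [0.0, 0.0, 0.0] | mm 22 deg 0.0 rows>= 0.5
lin [-0.357, -0.0, -0.072] turn [0.0, 0.0, 0.0] | mm 44 deg 0.0 rows>= 1.0
lin [-0.54, -0.0, -0.078] turn [0.0, 0.0, 0.0] | mm 65 deg 0.0 rows>= 1.6
lin [-0.722, -0.0, -0.062] turn [0.0, 0.0, 0.0] | mm 87 deg 0.0 rows>= 2.1
1.2
lin [-0.159, 0.0, 0.03] turn [0.0, 0.0, 0.0] | mm 19 deg 0.0 rows>= 0.5
lin [-0.315, 0.0, 0.077] turn [0.0, 0.0, 0.0] | mm 39 deg 0.0 rows>= 0.9
lin [-0.465, 0.0, 0.138] turn [0.0, 0.0, 0.0] | mm 58 deg 0.0 rows>= 1.4
lin [-0.608, -0.0, 0.214] turn [0.0, 0.0, 0.0] | mm 77 deg 0.0 rows>= 1.9
0.8
lin [-0.133, 0.0, 0.09] turn [-0.0, 0.008, 0.0] | mm 19 deg 1.5 rows>= 0.5
lin [-0.255, 0.0, 0.193] turn [-0.0, 0.017, 0.0] | mm 38 deg 3.0 rows>= 0.9
lin [-0.367, -0.0, 0.308] turn [-0.0, 0.025, 0.0] | mm 58 deg 4.5 rows>= 1.4
lin [-0.467, -0.0, 0.434] turn [-0.0, 0.033, 0.0] | mm 77 deg 6.0 rows>= 1.8
0.4
lin [-0.096, 0.0, 0.119] turn [0.0, 0.008, 0.0] | mm 18 deg 1.5 rows>= 0.4
lin [-0.18, -0.0, 0.247] turn [0.0, 0.017, 0.0] | mm 37 deg 3.0 rows>= 0.9
lin [-0.251, 0.0, 0.382] turn [0.0, 0.025, 0.0] | mm 55 deg 4.5 rows>= 1.3
lin [-0.309, -0.0, 0.523] turn [0.0, 0.033, 0.0] | mm 73 deg 6.0 rows>= 1.7
```

>>> {"op": "send_rows", "data": {"rows": [{"linear": [-0.177, 0, -0.046], "turn": [0, 0, 0]}, {"linear": [-0.357, 0, -0.072], "turn": [0, 0, 0]}, {"linear": [-0.54, 0, -0.078], "turn": [0, 0, 0]}, {"linear": [-0.722, 0, -0.062], "turn": [0, 0, 0]}]}}

```text
t: 19.97
tool_pos: [0.5188, -0.3231, 0.2474]
eef_rot: [3.068, -0.5, 0.214]
ft_force: [1.9, -1.2, 6.6]
finger_gap: 0.284
grip_force: 29.2
```

>>> {"op": "send_rows", "data": {"rows": [{"linear": [-0.159, 0, 0.03], "turn": [0, 0, 0]}, {"linear": [-0.315, 0, 0.077], "turn": [0, 0, 0]}, {"linear": [-0.465, 0, 0.138], "turn": [0, 0, 0]}, {"linear": [-0.608, 0, 0.214], "turn": [0, 0, 0]}]}}

```text
t: 20.3
tool_pos: [0.4535, -0.3011, 0.2137]
eef_rot: [3.068, -0.5, 0.215]
ft_force: [-5.0, 4.2, 10.9]
finger_gap: 0.279
grip_force: 29.2
```

>>> {"op": "send_rows", "data": {"rows": [{"linear": [-0.133, 0, 0.09], "turn": [0, 0.008, 0]}, {"linear": [-0.255, 0, 0.193], "turn": [0, 0.017, 0]}, {"linear": [-0.367, 0, 0.308], "turn": [0, 0.025, 0]}, {"linear": [-0.467, 0, 0.434], "turn": [0, 0.033, 0]}]}}

```text
t: 20.63
tool_pos: [0.4068, -0.2852, 0.1522]
eef_rot: [3.039, -0.494, 0.367]
ft_force: [-21.4, 14.6, 15.6]
finger_gap: 0.261
grip_force: 26.6
```

```bash
python3 - <<'E'
from h import *
s=state(); p=np.array(s['tool_pos']); r=R.from_rotvec(s['eef_rot'])
q=MX.inv().apply(p-.011*r.as_matrix()[:,2]-HINGE)*1e3; print('hinge frame',q.round(1),'want',MX.inv().apply(knob(.4)-HINGE)*1e3,s['ft_force'],s['finger_gap'],s['grip_force'],s['t'])
E
```

```text
hinge frame [-172.7    0.4   92.9] want [-1.71676303e+02 -4.88906625e-15  9.21262563e+01] [-21.39431858  14.64731774  15.58310707] 0.2613069556089095 26.566996917827055 20.6333
```

>>> {"op": "send_rows", "data": {"rows": [{"linear": [-0.06, 0, 0.03], "turn": [0, 0.004, 0]}, {"linear": [-0.116, 0, 0.119], "turn": [0, 0.008, 0]}, {"linear": [-0.2, 0, 0.247], "turn": [0, 0.017, 0]}]}}

```text
t: 20.88
tool_pos: [0.3915, -0.28, 0.1173]
eef_rot: [3.022, -0.491, 0.443]
ft_force: [-26.8, 17.5, 10.6]
finger_gap: 0.261
grip_force: 30.4
```

```bash
python3 - <<'E'
from h import *
camera('side'); s=state(); p=np.array(s['tool_pos']); r=R.from_rotvec(s['eef_rot'])
q=MX.inv().apply(p-.011*r.as_matrix()[:,2]-HINGE)*1e3; print('hinge frame',q.round(1),'want',MX.inv().apply(knob(.21)-HINGE)*1e3,'F mixer',MX.inv().apply(s['ft_force']).round(1),s['finger_gap'],s['grip_force'],s['t'])
E
```

```text
hinge frame [-191.5    0.7   53. ] want [-1.85985719e+02  1.21614042e-14  5.80457770e+01] F mixer [-11.9  -2.5  -4.9] 0.2618205242341037 31.47541414014995 20.9333
```

>>> {"op": "send_rows", "data": {"rows": [{"linear": [-0.035, 0, 0.076], "turn": [0, 0.006, 0]}, {"linear": [-0.07, 0, 0.153], "turn": [0, 0.012, 0]}, {"linear": [-0.105, 0, 0.225], "turn": [0, 0.017, 0]}, {"linear": [-0.105, 0, 0.225], "turn": [0, 0.017, 0]}]}}

```text
t: 21.27
tool_pos: [0.3861, -0.2781, 0.0839]
eef_rot: [3.003, -0.489, 0.518]
ft_force: [-18.3, 12.2, 0.6]
finger_gap: 0.256
grip_force: 27.7
```

```bash
python3 - <<'E'
from h import *
camera('side'); s=state(); p=np.array(s['tool_pos']); r=R.from_rotvec(s['eef_rot'])
q=MX.inv().apply(p-.011*r.as_matrix()[:,2]-HINGE)*1e3; print('hinge frame',q.round(1),'F mixer',MX.inv().apply(s['ft_force']).round(1),s['finger_gap'],s['grip_force'],s['t'])
E
```

```text
hinge frame [-195.4    0.6   25.1] F mixer [-26.    6.5   2.6] 0.2586800936389812 27.240693267707865 21.3167
```

>>> {"op": "send_rows", "data": {"rows": [{"linear": [-0.015, 0, 0], "turn": [0, 0, 0]}, {"linear": [-0.015, 0, 0], "turn": [0, 0, 0]}, {"linear": [-0.015, 0, 0], "turn": [0, 0, 0]}, {"linear": [-0.015, 0, 0], "turn": [0, 0, 0]}, {"linear": [-0.015, 0, 0], "turn": [0, 0, 0]}], "grip": 0}}

```text
t: 21.73
tool_pos: [0.3871, -0.2794, 0.0873]
eef_rot: [2.998, -0.488, 0.527]
ft_force: [0.1, 0.1, -0.0]
finger_gap: 0.942
grip_force: 0.0
```

>>> {"op": "send_rows", "data": {"rows": [{"linear": [-0.03, 0, -0.15], "turn": [0, 0, 0]}, {"linear": [-0.08, 0, -0.4], "turn": [0, 0, 0]}, {"linear": [-0.15, 0, -0.7], "turn": [0, 0, 0]}, {"linear": [-0.2, 0, -1], "turn": [0, 0, 0]}, {"linear": [-0.2, 0, -1], "turn": [0, 0, 0]}]}}

```text
t: 22.15
tool_pos: [0.3262, -0.2594, 0.1987]
eef_rot: [2.991, -0.487, 0.535]
ft_force: [0.3, -0.4, 2.3]
finger_gap: 0.998
grip_force: 0.0
```

>>> {"op": "send_rows", "data": {"rows": [{"linear": [0, 0, 0], "turn": [0, 0, 0]}, {"linear": [0, 0, 0], "turn": [0, 0, 0]}, {"linear": [0, 0, 0], "turn": [0, 0, 0]}, {"linear": [0, 0, 0], "turn": [0, 0, 0]}, {"linear": [0, 0, 0], "turn": [0, 0, 0]}]}}

```text
t: 22.57
tool_pos: [0.3269, -0.2587, 0.1905]
eef_rot: [3.0, -0.488, 0.524]
ft_force: [0.4, 1.0, -0.0]
finger_gap: 1.003
grip_force: 0.0
```

```bash
python3 - <<'E'
from h import *
c=cam('side'); P=cloud(c); s=state(); print(s['tool_pos'],s['ft_force'],s['t'])
P0=np.load('side0.npy')
m=MX.inv().apply((P-MC).reshape(-1,3)).reshape(P.shape); m0=MX.inv().apply((P0-MC).reshape(-1,3)).reshape(P.shape)
for n,mm in(('now',m),('start',m0)):
    roof=mm[(abs(mm[...,0]-.02)<.04)&(abs(mm[...,1])<.06)&(mm[...,2]>.17)&(mm[...,2]<.22)]; print(n,len(roof),np.median(roof[:,2]),np.linalg.lstsq(np.c_[roof[:,:2],np.ones(len(roof))],roof[:,2],rcond=None)[0].round(4))
    kn=mm[(abs(mm[...,0]+.125)<.02)&(abs(mm[...,1])<.006)&(mm[...,2]>.07)&(mm[...,2]<.13)]; print('knob top',len(kn),np.percentile(kn[:,2],[50,95]) if len(kn) else '')
cw=cam('wrist'); hsv=cv2.cvtColor(cw['pixels'],cv2.COLOR_BGR2HSV); 
lw=(cloud(cw)-KNOB); lm=MX.inv().apply(lw.reshape(-1,3)); k=lm[(abs(lm[:,0])<.018)&(abs(lm[:,1])<.005)&(abs(lm[:,2])<.03)]; print('wrist knob top',np.percentile(k[:,2],[50,95]))
# other jars unmoved?
hs=cv2.cvtColor(c['pixels'],cv2.COLOR_BGR2HSV); b=cv2.inRange(hs,(105,120,60),(120,255,255)).astype(bool)&(P[...,2]>.07)&(P[...,2]<.09)&(np.hypot(P[...,0]-.464,P[...,1]-.035)<.06); print('blue',np.median(P[b],0),b.sum())
g=cv2.inRange(hs,(45,60,40),(80,255,255)); print('green px',[int(v) for v in cv2.mean(np.argwhere(g[200:380,180:320]).astype(np.float32))[:1]])
E
```

```text
[ 0.32695463 -0.25874026  0.19070859] [-1.02877005  0.02985242  0.04598893] 22.6167
now 2442 0.19247155066220545 [-0.0281  0.0052  0.1928]
knob top 92 [0.09672075 0.10043702]
start 2452 0.1925353047891903 [-0.0298  0.0044  0.1929]
knob top 88 [0.09717109 0.10041701]
wrist knob top [0.0099666  0.01203596]
blue [0.46419349 0.03419574 0.07761505] 295
green px [96]
```

```bash
python3 - <<'E'
from h import *
a=cv2.imread('pics/side0.png').astype(int)
for n in('side','wrist'):
    c=cam(n); im=c['pixels'].astype(int); u=proj(c,SEAT+AX*.08); print(n,u.round(1))
    gr=im[...,1]-im[...,[0,2]].max(-1); v,x=np.mgrid[:420,:560]; w=(np.hypot(x-u[0],v-u[1])<45)&(gr>18)
    print('greenness at lid',gr[int(u[1]),int(u[0])],im[int(u[1]),int(u[0])],'blob',w.sum(),x[w].mean().round(1),v[w].mean().round(1))
    if n=='side': print('start there',a[int(u[1]),int(u[0])])
E
```

```text
side [236.  302.3]
greenness at lid 26 [111 137  95] blob 480 237.0 306.7
start there [113 108 103]
wrist [281.2  27.5]
greenness at lid 31 [122 153  99] blob 3806 282.4 38.3
```

```bash
python3 -c "
from rig import job_done; print(job_done())"
```

```text
the job is handed in; nothing more can be done
None
```

The job is handed in at about 23 s: I lifted the hood until it stayed open, seated the green jar on the shaft with its mark about 30° round, matching the measured flat, let go of it, and swung the hood back to its original shut position; before the hood was shut, the jar was leaning about 1.5° forward, which looks like bore clearance, with its lid about 0.5 mm above nominal height.

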